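Sort centrifuge tube sleeves with a gauge pin

TASK

Flip open the cap of the small case, draw out the gauge pin and probe the bore of every white sleeve on the grey mat, one after another from the robot's left to its right, pushing the pin well down to feel whether the bore is closed by a stop or runs right through. Stand the sleeves with through bores upright in the round steel pan and the stopped ones upright in the square white tray, each flat on the floor. Put the pin back fully home in its case, press the cap shut, and leave the jar, bottle and disc where they are.

Things in the scene. Friction and masses are not known exactly. Their poses are not given: they have to be found in the camera images.
- sleeve_1a: White plastic sleeve that starts at place 1 of the mat (1 = robot's left, +y, to 4 = right), or is absent; never both 1a and 1b. Upright cylinder 44 across, 34 high, 50 g, with a central bore 18 across, open on top: either right through, or closed by a grey stop 13 below the rim; the name does not tell which. Origin: centre of underside, z up along the bore.
- sleeve_1b: White plastic sleeve that starts at place 1 of the mat (1 = robot's left, +y, to 4 = right), or is absent; never both 1a and 1b. Upright cylinder 44 across, 34 high, 50 g, with a central bore 18 across, open on top: either right through, or closed by a grey stop 13 below the rim; the name does not tell which. Origin: centre of underside, z up along the bore.
- sleeve_2a: White plastic sleeve that starts at place 2 of the mat (1 = robot's left, +y, to 4 = right), or is absent; never both 2a and 2b. Upright cylinder 44 across, 34 high, 50 g, with a central bore 18 across, open on top: either right through, or closed by a grey stop 13 below the rim; the name does not tell which. Origin: centre of underside, z up along the bore.
- sleeve_2b: White plastic sleeve that starts at place 2 of the mat (1 = robot's left, +y, to 4 = right), or is absent; never both 2a and 2b. Upright cylinder 44 across, 34 high, 50 g, with a central bore 18 across, open on top: either right through, or closed by a grey stop 13 below the rim; the name does not tell which. Origin: centre of underside, z up along the bore.
- sleeve_3a: White plastic sleeve that starts at place 3 of the mat (1 = robot's left, +y, to 4 = right), or is absent; never both 3a and 3b. Upright cylinder 44 across, 34 high, 50 g, with a central bore 18 across, open on top: either right through, or closed by a grey stop 13 below the rim; the name does not tell which. Origin: centre of underside, z up along the bore.
- sleeve_3b: White plastic sleeve that starts at place 3 of the mat (1 = robot's left, +y, to 4 = right), or is absent; never both 3a and 3b. Upright cylinder 44 across, 34 high, 50 g, with a central bore 18 across, open on top: either right through, or closed by a grey stop 13 below the rim; the name does not tell which. Origin: centre of underside, z up along the bore.
- sleeve_4a: White plastic sleeve that starts at place 4 of the mat (1 = robot's left, +y, to 4 = right), or is absent; never both 4a and 4b. Upright cylinder 44 across, 34 high, 50 g, with a central bore 18 across, open on top: either right through, or closed by a grey stop 13 below the rim; the name does not tell which. Origin: centre of underside, z up along the bore.
- sleeve_4b: White plastic sleeve that starts at place 4 of the mat (1 = robot's left, +y, to 4 = right), or is absent; never both 4a and 4b. Upright cylinder 44 across, 34 high, 50 g, with a central bore 18 across, open on top: either right through, or closed by a grey stop 13 below the rim; the name does not tell which. Origin: centre of underside, z up along the bore.
- pin: Steel gauge pin, 66 long, 60 g: round shaft 8 across and 48 long under a square grip head 16 x 16 x 18 high (faces square to the pin's x and y). Starts standing in the case's bore, the head's underside resting on the mouth, under the cap. Origin: centre of the shaft's bottom end, z up through the head.
- pin_tip (a point): The bottom end of the pin's shaft (same point as the pin's origin).
- case: Fixed upright square plastic case for the pin, 44 x 44, 54 high, with one round bore of diameter 15 and 50 deep in the middle of its top. Origin: centre of its underside; its front (-x of its own frame, towards the robot) is the cap's tab side, the hinge runs along its own y at the back (+x) edge.
- case_mouth (a point): Centre of the bore's mouth, on top of the case (54 above the bench).
- case_hinge (a point): Middle of the cap's hinge line: at the back top edge of the case, 22 behind the bore axis and 55 above the bench.
- cap (a joint): Angle in rad of the hollow white flip cap (44 x 44, 28 high) of the case: 0 shut over the pin's head, growing as it swings up and back, stop at 2.2. It may start slightly ajar. A stiff hinge (0.03 N m): it stays where it is left.
- cap_tab (a point): Point to pinch on the cap's thumb tab, a bar 10 wide (along the hinge) and 8 thick that stands 26 out from the cap's front wall: middle of its section, 16 out from the wall, 10 short of its end. Cap shut: 60 in front of the hinge line, 12 above it, 67 above the bench, free space below. x axis: from the tab's end to the cap; y along the hinge.
- mat: Paper-thin grey mat 75 x 310 stuck on the bench, on which the sleeves start standing in a row along its y, places about 70 apart; their undersides start at bench height. Origin: its centre.
- pan: Fixed round shallow steel pan, outside diameter 150 at the foot and 160 at the rim, 10 high, floor 3 above the bench, wall 3. Origin: centre of its underside.
- tray: Fixed square shallow white tray 150 x 150, 10 high, wall and floor 4. Origin: centre of its underside.
- wash_bottle: Bystander: clear bottle, diameter 60, height 140. Origin: centre of its underside.
- jar: Bystander: small amber jar, diameter 52, height 55. Origin: centre of its underside.
- rotor_nut: Bystander: aluminium disc, diameter 48, height 22. Origin: centre of its underside.
Mind the look-alikes: they are no part of the job. What is shaped like the sleeve_4a but blue is not meant.

How it is judged (in metres and radians):
On the way, in this order (a step that is already met when the one before it is completed fails the run):
1. the cap of the pin's case is opened wide (value of joint cap above 1.2 rad), for 0.2 s.
2. the sleeve at place 1 from the robot's left has had its bore probed (tip at least 9 mm down a stopped bore, at least 17 mm down a through bore) (((horizontal distance between pin_tip and sleeve_1a below 0.009 m and z of pin_tip in the frame of sleeve_1a between -0.004 and 0.017 m) or (horizontal distance between pin_tip and sleeve_1b below 0.009 m and z of pin_tip in the frame of sleeve_1b between -0.004 and 0.025 m))), for 0.1 s.
3. the sleeve at place 2 from the robot's left has had its bore probed (tip at least 9 mm down a stopped bore, at least 17 mm down a through bore) (((horizontal distance between pin_tip and sleeve_2a below 0.009 m and z of pin_tip in the frame of sleeve_2a between -0.004 and 0.025 m) or (horizontal distance between pin_tip and sleeve_2b below 0.009 m and z of pin_tip in the frame of sleeve_2b between -0.004 and 0.017 m))), for 0.1 s.
4. the sleeve at place 3 from the robot's left has had its bore probed (tip at least 9 mm down a stopped bore, at least 17 mm down a through bore) (((horizontal distance between pin_tip and sleeve_3a below 0.009 m and z of pin_tip in the frame of sleeve_3a between -0.004 and 0.025 m) or (horizontal distance between pin_tip and sleeve_3b below 0.009 m and z of pin_tip in the frame of sleeve_3b between -0.004 and 0.017 m))), for 0.1 s.
5. the sleeve at place 4 from the robot's left has had its bore probed (tip at least 9 mm down a stopped bore, at least 17 mm down a through bore) (((horizontal distance between pin_tip and sleeve_4a below 0.009 m and z of pin_tip in the frame of sleeve_4a between -0.004 and 0.017 m) or (horizontal distance between pin_tip and sleeve_4b below 0.009 m and z of pin_tip in the frame of sleeve_4b between -0.004 and 0.025 m))), for 0.1 s.
At the end, for the whole second after the job is handed in: every through sleeve stands upright (within 7 degrees) flat on the pan's floor, every stopped one upright flat on the tray's floor, all at rest; the pin stands fully home in its case's bore (head within 4 mm of the mouth) and the cap is shut (below 0.08 rad) (horizontal distance between each of sleeve_1a, sleeve_2b, sleeve_3b, sleeve_4a and pan below 0.06 m and height (world z) of each of sleeve_1a, sleeve_1b, sleeve_2a, sleeve_2b, sleeve_3a, sleeve_3b, sleeve_4a, sleeve_4b below 0.009 m and angle between each of sleeve_1a, sleeve_1b, sleeve_2a, sleeve_2b, sleeve_3a, sleeve_3b, sleeve_4a, sleeve_4b's own z axis and vertical below 0.12 rad and linear speed of each of sleeve_1a, sleeve_1b, sleeve_2a, sleeve_2b, sleeve_3a, sleeve_3b, sleeve_4a, sleeve_4b below 0.02 m/s and x of sleeve_1b in the frame of tray between -0.058 and 0.058 m and y of sleeve_1b in the frame of tray between -0.058 and 0.058 m and x of sleeve_2a in the frame of tray between -0.058 and 0.058 m and y of sleeve_2a in the frame of tray between -0.058 and 0.058 m and x of sleeve_3a in the frame of tray between -0.058 and 0.058 m and y of sleeve_3a in the frame of tray between -0.058 and 0.058 m and x of sleeve_4b in the frame of tray between -0.058 and 0.058 m and y of sleeve_4b in the frame of tray between -0.058 and 0.058 m and horizontal distance between pin_tip and case_mouth below 0.008 m and height (world z) of pin below 0.01 m and angle between pin's own z axis and vertical below 0.2 rad and value of joint cap below 0.08 rad); the robot touches nothing.
It fails at once if a bystander is moved by more than 25 mm (distance of any of wash_bottle, jar, rotor_nut from where it was at the start of the episode above 0.025 m).
Of sleeve_1a, sleeve_1b only 1 to 1 are there at a start; the rules pass over those that are not, and their reading is None.
Of sleeve_2a, sleeve_2b only 1 to 1 are there at a start; the rules pass over those that are not, and their reading is None.
Of sleeve_3a, sleeve_3b only 1 to 1 are there at a start; the rules pass over those that are not, and their reading is None.
Of sleeve_4a, sleeve_4b only 1 to 1 are there at a start; the rules pass over those that are not, and their reading is None.
Of sleeve_2a, sleeve_2b, sleeve_4a, sleeve_4b only 3 to 3 are there at a start; the rules pass over those that are not, and their reading is None.
At some moment in a run one of sleeve_1a, sleeve_1b, sleeve_2a, sleeve_2b, sleeve_3a, sleeve_3b, sleeve_4a, sleeve_4b may be knocked a few centimetres aside while the robot is not near it.
It also fails if it takes over 200 s, if anything falls off the work surface, if the arm or the gripper's body presses on something with over 40 N, if the wrist force passes 120 N, or if a joint passes its speed limit or range.

ROBOT

A 7-joint arm with a two-finger parallel gripper is mounted at the origin on the work surface. World frame = base frame: x ahead of the robot, y to its left, z up, the work surface at z = 0. Lengths are in mm, angles in degrees, forces in N, time in s.
With the tool pointing down it reaches from about 425 to 950 mm from the base axis. Payload 4.7 kg.
Tool frame: the origin (TCP) lies midway between the tips of the shut fingers; the grasp point (between the pads) lies 19 mm behind it; z points along the fingers, y is the direction in which the jaws open and shut (so a half turn about z gives the same grasp; the last joint's range is limited). The gripper opens to 87 mm and grips with 3 to 60 N. Pads are 19 mm wide; open, the fingers measure 117 mm over their backs; the gripper's body (75 mm by 190 mm) begins 51 mm behind the grasp point.
Start: joints at [-74.02, 26.849, -2.785, 87.806, 1.381, 65.374, -4.715], TCP at [204.459, 643.309, 222.573] pointing down, gripper open.
Joint ranges: [-148.3, 148.3], [-19.14, 114.17], [-79.39, 73.82], [5.75, 140.21], [-59.74, 239.74], [12.07, 113.84], [-152.46, 152.46]. Speed limits (degrees/s): [147.25, 147.25, 180, 180, 180, 180, 180].

INTERFACE

Orientations are given as [roll, pitch, yaw] about the fixed x, y, z axes, in that order (R = Rz(yaw) Ry(pitch) Rx(roll)).
In Python, from plant import state, camera, calibration, hand_in gives the robot as it stands.
- The arm moves only by the shell command python3 -m creep 'ROWS' [FORCE]. ROWS is JSON, a list that holds one entry, the list of rows, each a list of 7 numbers: the shift along the tool's x, y, z in cm, then the turn, a rotation vector about the tool's x, y, z in degrees, then the opening in per cent of the stroke, from 0 (shut) to 100 (fully open). A call has 1 to 10 rows; each row is the pose to reach, as a shift and turn from the pose measured when the call began, along the tool's axes at that moment; what a row does not reach only later rows make up. A row lasts 1/8 s, in which the tool goes at most 62.5 mm and 10.7 degrees, less where a joint would pass 70% of its speed; a pose out of reach is approached as far as the arm can. A call with a gripper value outside its range is refused whole. The fingers move at their own pace and stop on an object; FORCE is the grip in N (left out, the last holds). Time passes only in rows, so rows that repeat a pose let the fingers close. It gives the time, the measured TCP pose, the force and the opening at its end, in the units of the state.
- state(): the state, without advancing time (a new reading comes with each control period).
- camera(name): name is "scene" or "top"; returns the picture (420x560x3 uint8, red, green, blue); there is no depth.
- calibration(name): a dict with "fx", "fy", "cx", "cy" (pixels), "cam_to_world" (4x4, takes a point from camera to world coordinates). Camera axes: x right, y down, z forward; pixel columns grow to the right and rows downward; lengths in mm; the calibration is good to about 2 mm. A picture is of the moment at which its call begins. calibration takes no time and is no camera call.
- hand_in(): hands the job in, once; it reports no verdict.
The state is a dict: "clock": time; "qpos": joint angles; "dq": joint speeds; "joint_efforts": joint torques, N m; "ee_pos": TCP position; "ee_rot": TCP orientation; "contact_force": force on the tool from outside, world axes, zero at the start; "torque": the same for the moment, N m; "width": finger opening in mm.
Only numpy, scipy, OpenCV 4.12 (cv2) and the standard library are available. Lean on these libraries where they do the work, as an engineer would, in place of code of your own. Each camera call takes 0.05 s, during which the arm holds its last target.

## Working session

There is one attempt and no reset: what is moved stays moved. The work goes in short steps, Python scripts to look and compute and a shell command to move; the robot and the scene stay as the last step left them, time stands still between calls to the robot, and variables do not carry over. Pictures are saved under pics/ and viewed, and the job is handed in when it is done.

```bash
ls; mkdir -p pics
python3 - <<'E'
from plant import state,camera,calibration
import cv2
for n in("scene","top"):
    im=camera(n); cv2.imwrite(f"pics/{n}0.png",im[:,:,::-1]); c=calibration(n); print(n,c)
print(state())
E
```

```text
pics
scene {'fx': 425.6972277831658, 'fy': 425.6972277831658, 'cx': 275.62675518806816, 'cy': 214.78022996124108, 'cam_to_world': array([[ 8.20778248e-01,  4.35047085e-01, -3.70212238e-01,
         9.33671964e+02],
       [ 5.71106683e-01, -6.39290671e-01,  5.14921930e-01,
        -6.54188756e+02],
       [-1.26579458e-02, -6.34067403e-01, -7.73174175e-01,
         9.26009564e+02],
       [ 0.00000000e+00,  0.00000000e+00,  0.00000000e+00,
         1.00000000e+00]])}
top {'fx': 460.0743415198073, 'fy': 460.0743415198073, 'cx': 274.88656427508386, 'cy': 212.3926204325878, 'cam_to_world': array([[ 1.80423252e-02, -9.82872021e-01,  1.83404105e-01,
         3.06914377e+02],
       [-9.99742429e-01, -2.02603775e-02, -1.02270345e-02,
        -8.83030467e+01],
       [ 1.37677024e-02, -1.83172346e-01, -9.82984406e-01,
         1.12253793e+03],
       [ 0.00000000e+00,  0.00000000e+00,  0.00000000e+00,
         1.00000000e+00]])}
{'clock': 0.1, 'qpos': array([-74.02091831,  26.89163256,  -2.78345371,  87.86407302,
         1.38164555,  65.37365808,  -4.71684382]), 'dq': array([-0.01186951, -0.03436753, -0.00681348, -0.11865586, -0.02608161,
       -0.02183711, -0.01575508]), 'joint_efforts': array([ 7.18527463e-04, -5.09170246e+01, -8.09930451e-02, -2.36833459e+01,
       -6.14377647e-02,  3.43897194e-02,  5.63070614e-05]), 'ee_pos': array([204.33635949, 642.79755618, 221.63743498]), 'ee_rot': array([-1.79904307e+02,  4.30135054e-03,  1.62364862e+02]), 'contact_force': array([-0.73892233, -0.12203824, -0.24462953]), 'torque': array([ 0.0342855 , -0.0145072 , -0.07191635]), 'width': 87.45264646770687}
```

View pics/scene0.png

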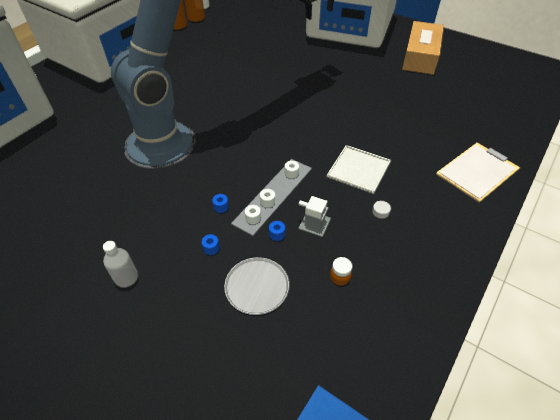

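View pics/top0.png

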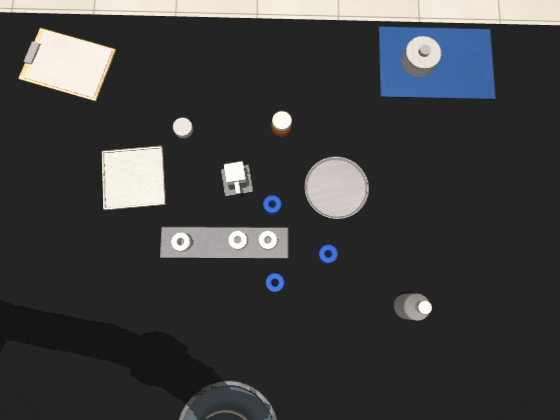

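Run:
```python
import cv2
t=cv2.imread("pics/top0.png"); s=cv2.imread("pics/scene0.png")
cv2.imwrite("pics/c1.png",cv2.resize(t[140:270,90:300],None,fx=3.8,fy=3.8,interpolation=cv2.INTER_CUBIC))
cv2.imwrite("pics/c2.png",cv2.resize(s[130:270,195:395],None,fx=4,fy=4,interpolation=cv2.INTER_CUBIC))
```

```text
(no output)
```

View pics/c1.png

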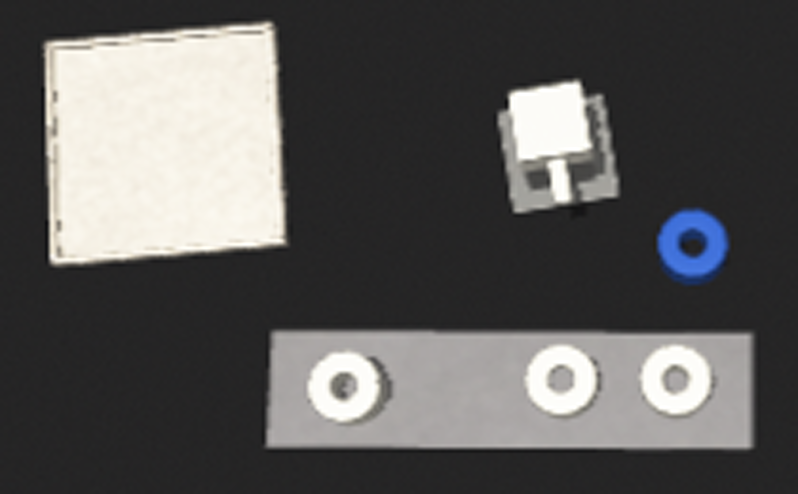

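View pics/c2.png

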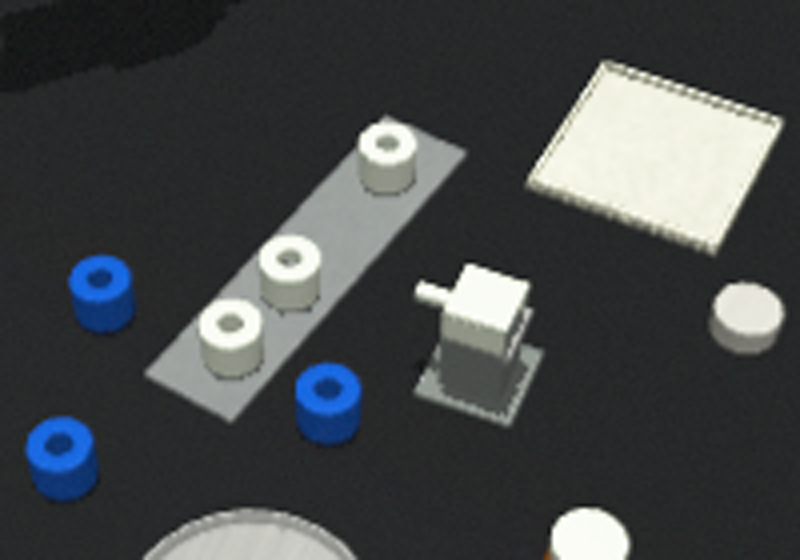

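```bash
cat > h.py <<'E'
import numpy as np, cv2
from plant import state,camera,calibration
from scipy.spatial.transform import Rotation as R
def ray(n,u,v):
    c=calibration(n);T=np.array(c["cam_to_world"])
    d=T[:3,:3]@np.array([(u-c["cx"])/c["fx"],(v-c["cy"])/c["fy"],1.]);return T[:3,3],d
def onz(n,u,v,z):
    o,d=ray(n,u,v);return o+d*(z-o[2])/d[2]
def proj(n,p):
    c=calibration(n);T=np.array(c["cam_to_world"]);q=T[:3,:3].T@(np.array(p,float)-T[:3,3])
    return np.array([c["fx"]*q[0]/q[2]+c["cx"],c["fy"]*q[1]/q[2]+c["cy"]])
def tri(a,b):
    # two rays (name,u,v)
    o1,d1=ray(*a);o2,d2=ray(*b);A=np.c_[d1,-d2];s=np.linalg.lstsq(A,o2-o1,rcond=None)[0]
    p,q=o1+d1*s[0],o2+d2*s[1];return (p+q)/2,np.linalg.norm(p-q)
def shot(name):
    ims={}
    for n in("scene","top"):
        ims[n]=camera(n)[:,:,::-1].copy();cv2.imwrite(f"pics/{name}_{n}.png",ims[n])
    return ims
def crop(im,u,v,w,h,f,path):
    cv2.imwrite(path,cv2.resize(im[max(0,v-h):v+h,max(0,u-w):u+w],None,fx=f,fy=f,interpolation=cv2.INTER_CUBIC))
def totool(dp_world):  # world shift in mm -> tool cm, using state
    s=state();M=R.from_euler('xyz',s["ee_rot"],degrees=True).as_matrix()
    return M.T@np.array(dp_world,float)/10
def go(target,yaw=None,pitch=0,roll=180):
    """print shift & rotvec in tool axes to reach TCP target (mm) with orientation"""
    s=state();M=R.from_euler('xyz',s["ee_rot"],degrees=True)
    sh=M.inv().apply(np.array(target,float)-s["ee_pos"])/10
    out=[np.round(sh,2)]
    if yaw is not None:
        G=R.from_euler('xyz',[roll,pitch,yaw],degrees=True)
        out.append(np.round((M.inv()*G).as_rotvec(degrees=True),2))
    print("clock",round(s["clock"],2),"pos",np.round(s["ee_pos"],1),"rot",np.round(s["ee_rot"],1),"w",round(s["width"],1),"F",np.round(s["contact_force"],1),"->",*out)
E
python3 - <<'E'
from h import *
t=cv2.imread("pics/top0.png"); s=cv2.imread("pics/scene0.png")
for n,im in(("top",t),("scene",s)):
    m=(im.min(2)>195).astype(np.uint8)
    k,l,st,ce=cv2.connectedComponentsWithStats(m)
    for i in range(1,k):
        if 30<st[i,4]<6000: print(n,st[i],np.round(ce[i],1),"z34",np.round(onz(n,*ce[i],34)[:2]),"z5",np.round(onz(n,*ce[i],5)[:2]))
    # grey
cnt,_=cv2.findContours((t[:,:,0]>75).astype(np.uint8),cv2.RETR_EXTERNAL,cv2.CHAIN_APPROX_NONE)
for c in cnt:
    if cv2.contourArea(c)>60:
        r=cv2.minAreaRect(c);print(np.round(r[0]),np.round(r[1]),r[2],np.round(onz("top",*r[0],0)))
E
```

```text
top [ 0  0 12  8 90] [5.5 3.3] z34 [1050.  612.] z5 [1070.  631.]
top [ 13   0  81  10 688] [54.5  3.8] z34 [1052.  486.] z5 [1072.  501.]
top [ 95   0  81  12 856] [135.9   4.9] z34 [1055.  274.] z5 [1075.  283.]
top [177   0  80  13 997] [217.    5.8] z34 [1058.   62.] z5 [1078.   66.]
top [ 258    0   80   15 1158] [298.    6.8] z34 [1061. -150.] z5 [1081. -152.]
top [ 339    0   79   17 1295] [378.6   7.7] z34 [1064. -363.] z5 [1084. -370.]
top [ 419    0   80   19 1442] [459.    8.7] z34 [1067. -576.] z5 [1087. -589.]
top [ 499    0   61   21 1192] [529.8   9.4] z34 [1070. -764.] z5 [1090. -782.]
top [ 0  9 11  3 33] [ 5. 10.] z34 [1030.  611.] z5 [1050.  630.]
top [ 13   9  80   5 229] [52.7 11.2] z34 [1031.  488.] z5 [1050.  503.]
top [ 95  11  80   5 237] [134.3  13. ] z34 [1031.  276.] z5 [1050.  286.]
top [176  13  80   5 231] [215.9  15. ] z34 [1031.   64.] z5 [1050.   68.]
top [258  15  80   5 236] [297.2  16.8] z34 [1031. -149.] z5 [1051. -150.]
top [339  17  79   5 227] [377.7  18.7] z34 [1032. -360.] z5 [1051. -367.]
top [420  19  79   5 230] [458.3  20.6] z34 [1032. -
[... 2953 characters left out ...]
] 37.07307434082031 [ 82. -52.   0.]
[412. 307.] [26. 37.] 90.0 [ 292. -434.    0.]
[274. 282.] [18. 19.] 90.0 [ 345. -102.    0.]
[327. 254.] [18. 20.] 63.43495178222656 [ 417. -230.    0.]
[224. 242.] [ 30. 127.] 90.0 [440.  25.   0.]
[272. 204.] [19. 18.] 90.0 [536. -92.   0.]
[236. 177.] [32. 29.] 80.53767395019531 [604.  -1.   0.]
[336. 187.] [62. 64.] 90.0 [ 584. -252.    0.]
[133. 177.] [60. 64.] 85.03025817871094 [598. 258.   0.]
[182. 127.] [20. 19.] 90.0 [734. 141.   0.]
[282. 120.] [19. 19.] 90.0 [ 758. -113.    0.]
[66. 63.] [85. 56.] 15.945395469665527 [902. 454.   0.]
[437.  62.] [118.  70.] 1.3478872776031494 [ 931. -523.    0.]
[280.  12.] [ 25. 559.] 90.0 [1066. -103.    0.]
```

Run:
```python
from h import *
t=cv2.imread("pics/top0.png"); s=cv2.imread("pics/scene0.png")
crop(t,236,178,24,22,16,"pics/c3.png"); crop(s,314,214,24,22,16,"pics/c4.png")
for z in(75,83,90): print(z,onz("top",234.1,171.5,z))
```

```text
75 [598.2186363   -1.50313057  75.        ]
83 [595.9939588   -2.16601762  83.        ]
90 [594.04736599  -2.74604379  90.        ]
```

View pics/c3.png

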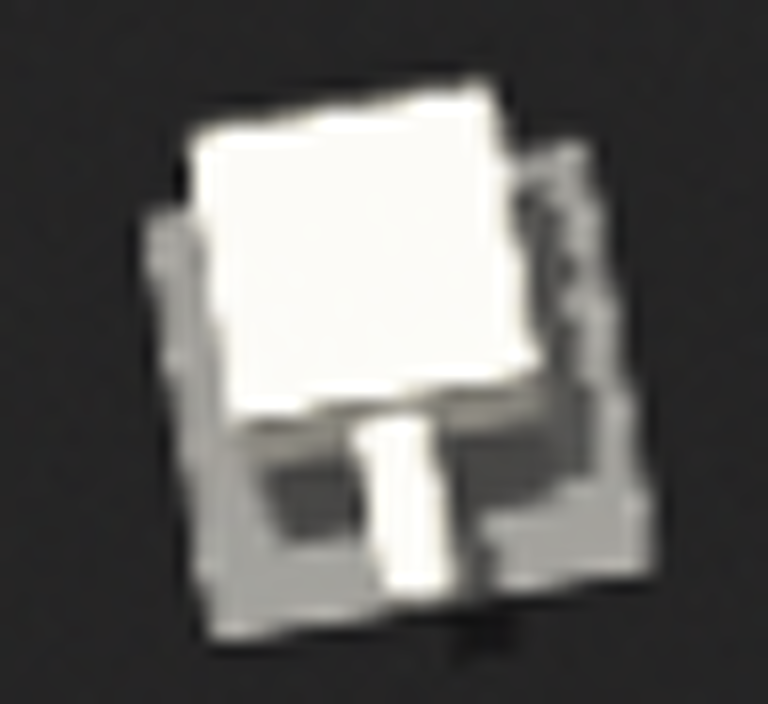

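View pics/c4.png

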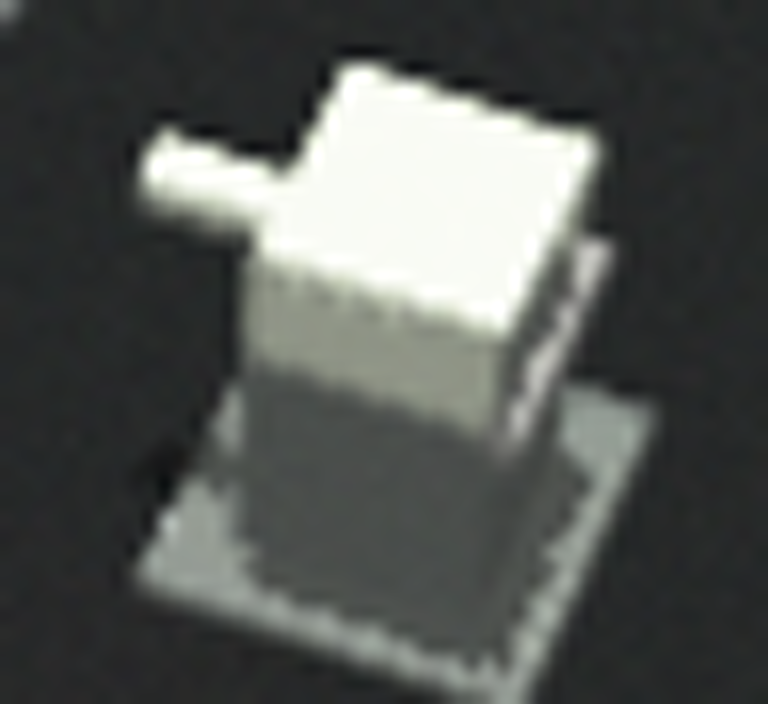

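Run:
```python
from h import *
T={'BL':(190,130),'BR':(490,85),'FR':(540,365),'FL':(232,418),'tabL':(392,598),'tabR':(455,585)}
S={'FL':(345,62),'BL':(600,145),'BR':(508,330),'FR':(262,255),'tabL':(160,128),'tabR':(145,180)}
P={}
for k in T:
    a=T[k];b=S[k]
    P[k],e=tri(("top",a[0]/16-.5+212,a[1]/16-.5+156),("scene",b[0]/16-.5+290,b[1]/16-.5+192)); print(k,np.round(P[k],1),round(e,1))
c=sum(P[k] for k in('BL','BR','FR','FL'))/4;print(c)
for a,b in(('FL','BL'),('FR','BR'),('FR','FL'),('BR','BL')):
    d=P[b]-P[a];print(a,b,np.linalg.norm(d),np.degrees(np.arctan2(d[1],d[0])),np.degrees(np.arcsin(d[2]/np.linalg.norm(d))))
# base plate corners z~0
for q in((148,210),(580,140),(655,572),(215,642)): print(onz("top",q[0]/16-.5+212,q[1]/16-.5+156,2))
for q in((655,405),(140,575)): print(onz("scene",q[0]/16-.5+290,q[1]/16-.5+192,2))
```

```text
BL [614.2  23.3  82.9] 0.8
BR [622.1 -20.1  83.7] 0.1
FR [580.5 -28.4  82.7] 0.7
FL [570.5  15.2  83.6] 1.6
tabL [547.5  -7.3  72.9] 0.8
tabR [550.4 -16.2  70. ] 0.8
[596.84925069  -2.50119732  83.20544895]
FL BL 44.487121237781324 10.525933436073544 -0.9009968770599887
FR BR 42.47809377984531 11.291061631746832 1.3642293407595145
FR FL 44.720070945928974 102.92078738267467 1.1949810780438972
BR BL 44.111343679591705 100.32965169409437 -1.010897359708402
[625.26818547  38.37335575   2.        ]
[638.19674941 -29.22179442   2.        ]
[568.52921305 -42.93421454   2.        ]
[555.89632373  25.20664341   2.        ]
[621.89252461  41.22957208   2.        ]
[568.05733939 -40.74873085   2.        ]
```

Run:
```python
from h import *
go((559.7,-9.4,150),190.8)
```

```text
clock 0.1 pos [204.3 642.8 221.6] rot [-179.9    0.   162.4] w 87.5 F [-0.7 -0.1 -0.2] -> [-53.62 -51.38   7.25] [-9.000e-02 -2.000e-02 -2.844e+01]
```

```bash
python3 -m creep '[[[-13,-12.5,0,0,0,-10,60],[-26,-25,1,0,0,-20,60],[-53.6,-51.4,3,0,0,-28.4,60],[-53.6,-51.4,7.2,0,0,-28.4,60],[-53.6,-51.4,7.2,0,0,-28.4,60],[-53.6,-51.4,7.2,0,0,-28.4,60],[-53.6,-51.4,7.2,0,0,-28.4,60],[-53.6,-51.4,7.2,0,0,-28.4,40],[-53.6,-51.4,7.2,0,0,-28.4,40],[-53.6,-51.4,7.2,0,0,-28.4,40]]]'
python3 - <<'E'
from h import *
go((559.7,-9.4,150),190.8)
E
```

```text
clock: 1.35
ee_pos: [501.9, 95.3, 164.9]
ee_rot: [-179.9, -0.0, -169.2]
contact_force: [1.6, 0.4, -0.3]
width: 36.1
clock 1.35 pos [501.9  95.3 164.9] rot [-179.9   -0.  -169.2] w 36.1 F [ 1.6  0.4 -0.3] -> [ -3.72 -11.36   1.5 ] [-0.08 -0.04 -0.01]
```

```bash
python3 -m creep '[[[-3.7,-11.4,1.5,0,0,0,40],[-3.7,-11.4,1.5,0,0,0,40],[-3.7,-11.4,1.5,0,0,0,40],[-3.7,-11.4,1.5,0,0,0,40]]]'
python3 - <<'E'
from h import *
go((559.7,-9.4,59),190.8)
im=shot("a1"); crop(im["scene"],305,200,45,40,8,"pics/a1c.png")
E
```

```text
clock: 1.85
ee_pos: [559.1, -9.4, 149.5]
ee_rot: [-180.0, -0.1, -169.2]
contact_force: [-0.5, 1.0, 0.5]
width: 34.9
clock 1.85 pos [559.1  -9.4 149.5] rot [-1.800e+02 -1.000e-01 -1.692e+02] w 34.9 F [-0.5  1.   0.5] -> [-0.08 -0.01  9.05] [-0.04 -0.1  -0.02]
```

View pics/a1c.png

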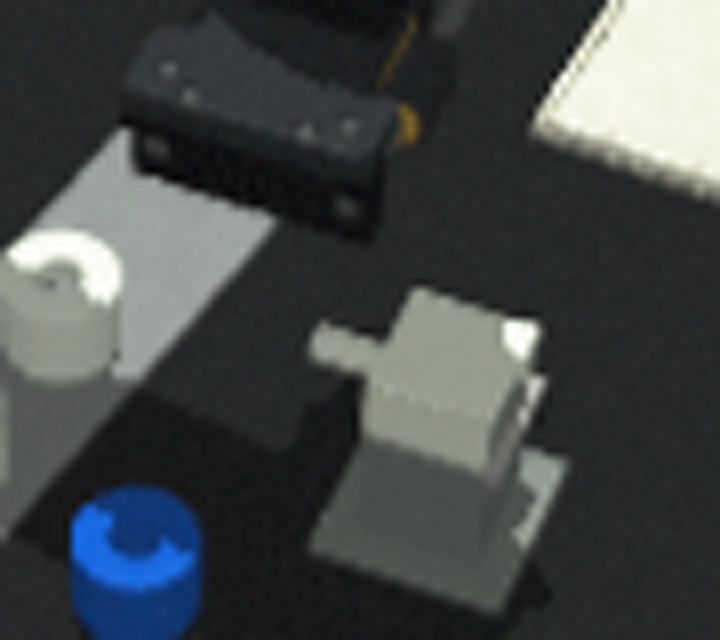

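```bash
python3 -m creep '[[[-0.1,0,5,0,0,0,40],[-0.1,0,9.1,0,0,0,40],[-0.1,0,9.1,0,0,0,40],[-0.1,0,9.1,0,0,0,40],[-0.1,0,9.1,0,0,0,0],[-0.1,0,9.1,0,0,0,0],[-0.1,0,9.1,0,0,0,0],[-0.1,0,9.1,0,0,0,0],[-0.1,0,9.1,0,0,0,0]]]' 15
python3 - <<'E'
from h import *
go((559.7,-9.4,59),190.8)
# arc
for th in range(0,125,12):
    a=np.radians(th)
    r=np.array([-60,12]);x=-60*np.cos(a)+12*np.sin(a); z=60*np.sin(a)+12*np.cos(a)
    print(th,"tool shift from start cm x,z:",round(-(x+60)/10,2),round(-(z-12)/10,2))
E
```

```text
clock: 3.08
ee_pos: [560.4, -8.9, 59.2]
ee_rot: [-179.9, -0.0, -169.1]
contact_force: [0.3, -2.8, 1.8]
width: 9.7
clock 3.08 pos [560.4  -8.9  59.2] rot [-179.9   -0.  -169.1] w 9.7 F [ 0.3 -2.8  1.8] -> [ 0.08 -0.04  0.02] [-0.09 -0.02  0.09]
0 tool shift from start cm x,z: -0.0 -0.0
12 tool shift from start cm x,z: -0.38 -1.22
24 tool shift from start cm x,z: -1.01 -2.34
36 tool shift from start cm x,z: -1.85 -3.3
48 tool shift from start cm x,z: -2.88 -4.06
60 tool shift from start cm x,z: -4.04 -4.6
72 tool shift from start cm x,z: -5.29 -4.88
84 tool shift from start cm x,z: -6.57 -4.89
96 tool shift from start cm x,z: -7.82 -4.64
108 tool shift from start cm x,z: -9.0 -4.14
120 tool shift from start cm x,z: -10.04 -3.4
```

```bash
python3 -m creep '[[[-0.15,0,-0.6,0,0,0,0],[-0.38,0,-1.22,0,0,0,0],[-0.7,0,-1.8,0,0,0,0],[-1.01,0,-2.34,0,0,0,0],[-1.4,0,-2.85,0,0,0,0],[-1.85,0,-3.3,0,0,0,0],[-2.35,0,-3.7,0,0,0,0],[-2.88,0,-4.06,0,0,0,0],[-3.45,0,-4.35,0,0,0,0],[-3.45,0,-4.35,0,0,0,0]]]' 15
python3 - <<'E'
from h import *
s=state();print(s['width'],s['contact_force'])
im=shot("a2"); crop(im["scene"],315,195,45,40,8,"pics/a2c.png")
E
```

```text
clock: 4.32
ee_pos: [595.2, -2.2, 103.2]
ee_rot: [-179.9, 0.1, -169.1]
contact_force: [-1.1, -2.0, -0.1]
width: 10.0
10.00190185497596 [-1.07823604 -2.03592317 -0.09708876]
```

View pics/a2c.png

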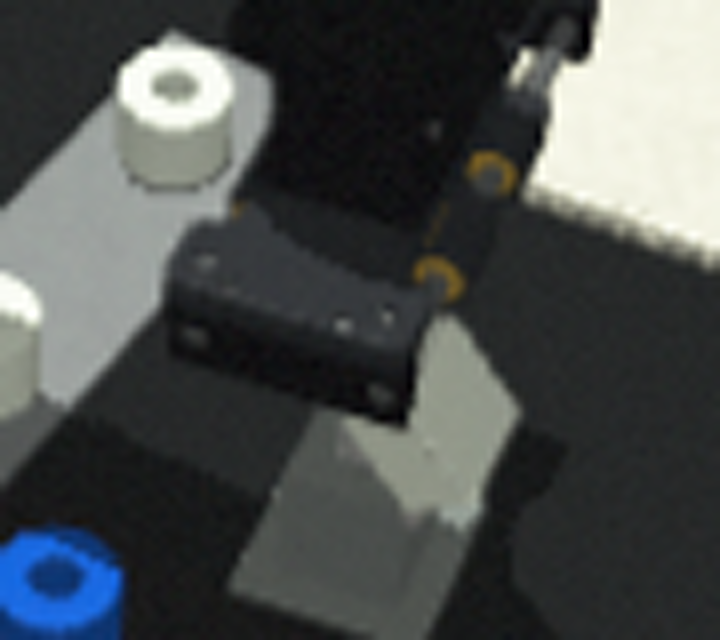

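```bash
python3 -m creep '[[[-0.6,0,-0.25,0,0,0,0],[-1.2,0,-0.42,0,0,0,0],[-1.85,0,-0.53,0,0,0,0],[-2.5,0,-0.57,0,0,0,0],[-3.12,0,-0.54,0,0,0,0],[-3.75,0,-0.44,0,0,0,0],[-4.37,0,-0.29,0,0,0,0],[-5.0,0,-0.05,0,0,0,0],[-5.55,0,0.21,0,0,0,0],[-5.55,0,0.21,0,0,0,0]]]' 15
python3 - <<'E'
from h import *
s=state();print(s['width'],s['contact_force'])
im=shot("a3"); crop(im["scene"],325,185,45,40,8,"pics/a3c.png")
E
```

```text
clock: 5.68
ee_pos: [650.9, 8.5, 101.3]
ee_rot: [-179.9, 0.2, -169.1]
contact_force: [1.2, -2.1, 1.5]
width: 9.7
9.745879302689143 [ 1.19956914 -2.13112023  1.52113522]
```

View pics/a3c.png

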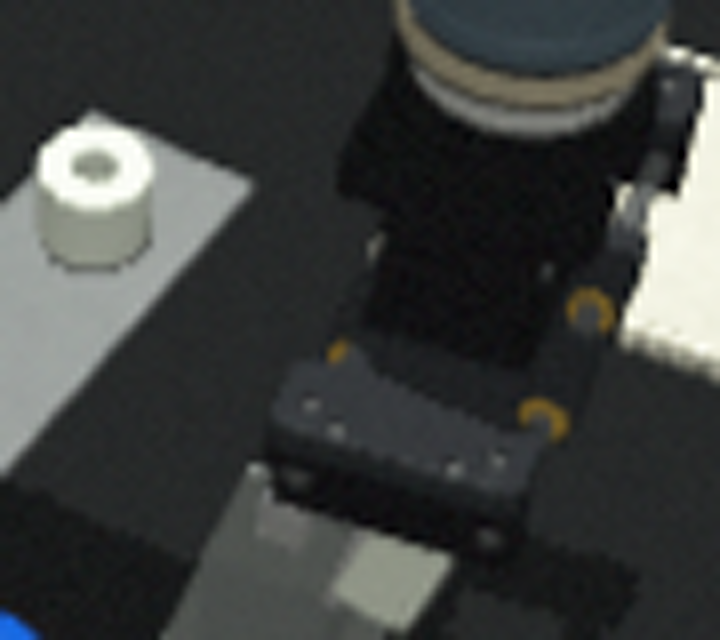

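```bash
python3 -m creep '[[[-0.5,0,0.3,0,0,0,0],[-0.9,0,0.65,0,0,0,0],[-0.9,0,0.65,0,0,0,0],[-0.9,0,0.65,0,0,0,25],[-0.9,0,0.65,0,0,0,25],[-0.9,0,-5,0,0,0,25],[-0.9,0,-9,0,0,0,40],[-0.9,0,-9,0,0,0,40]]]' 15
python3 -m creep '[[[24,5,-8,0,0,0,40],[24,5,-8,0,0,0,40],[24,5,-8,0,0,0,40],[24,5,-8,0,0,0,40],[24,5,-8,0,0,0,40]]]'
python3 - <<'E'
from h import *
im=shot("a4"); crop(im["scene"],320,200,45,40,8,"pics/a4c.png"); crop(im["top"],234,172,30,30,10,"pics/a4t.png")
E
```

```text
clock: 6.78
ee_pos: [661.0, 11.0, 195.4]
ee_rot: [-179.9, 0.6, -169.1]
contact_force: [1.4, -0.9, -0.5]
width: 31.8
clock: 7.4
ee_pos: [411.6, 14.9, 272.8]
ee_rot: [-180.0, 0.6, -169.0]
contact_force: [0.6, -0.6, -0.4]
width: 34.7
```

View pics/a4c.png

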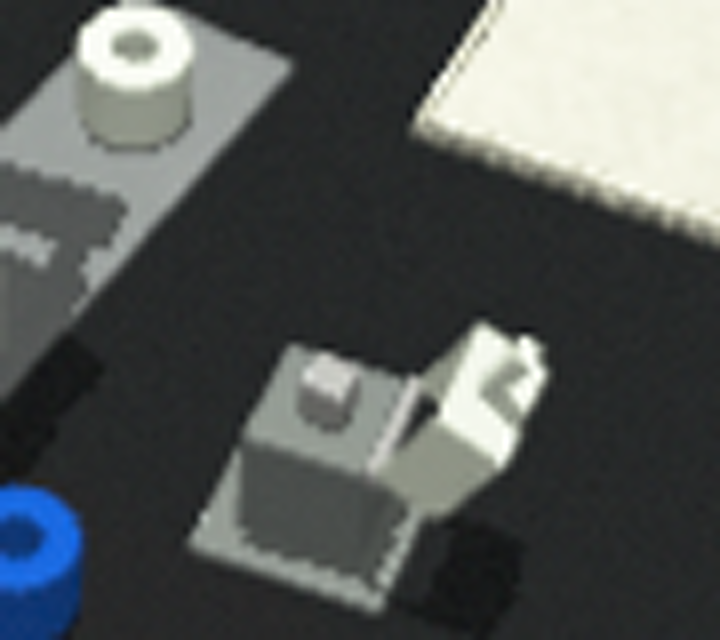

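View pics/a4t.png

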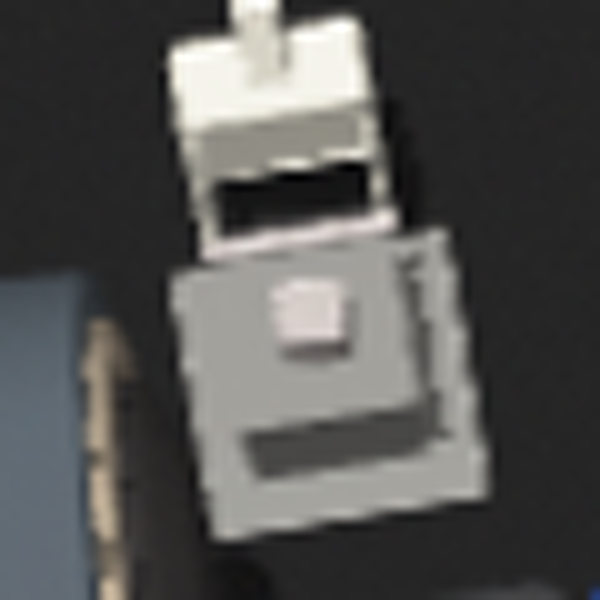

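Run:
```python
from h import *
im=cv2.imread("pics/a4_top.png");sc=cv2.imread("pics/a4_scene.png")
crop(im,234,172,10,10,40,"pics/a4t2.png");crop(sc,316,201,10,10,40,"pics/a4s2.png")
print(onz("top",234.7,172.7,72))
print(np.vstack([cv2.imread("pics/a4t2.png")]).shape)
cv2.imwrite("pics/a4j.png",np.hstack([cv2.imread("pics/a4t2.png"),cv2.imread("pics/a4s2.png")]))
```

```text
[596.15861705  -2.76761882  72.        ]
(800, 800, 3)
```

View pics/a4j.png

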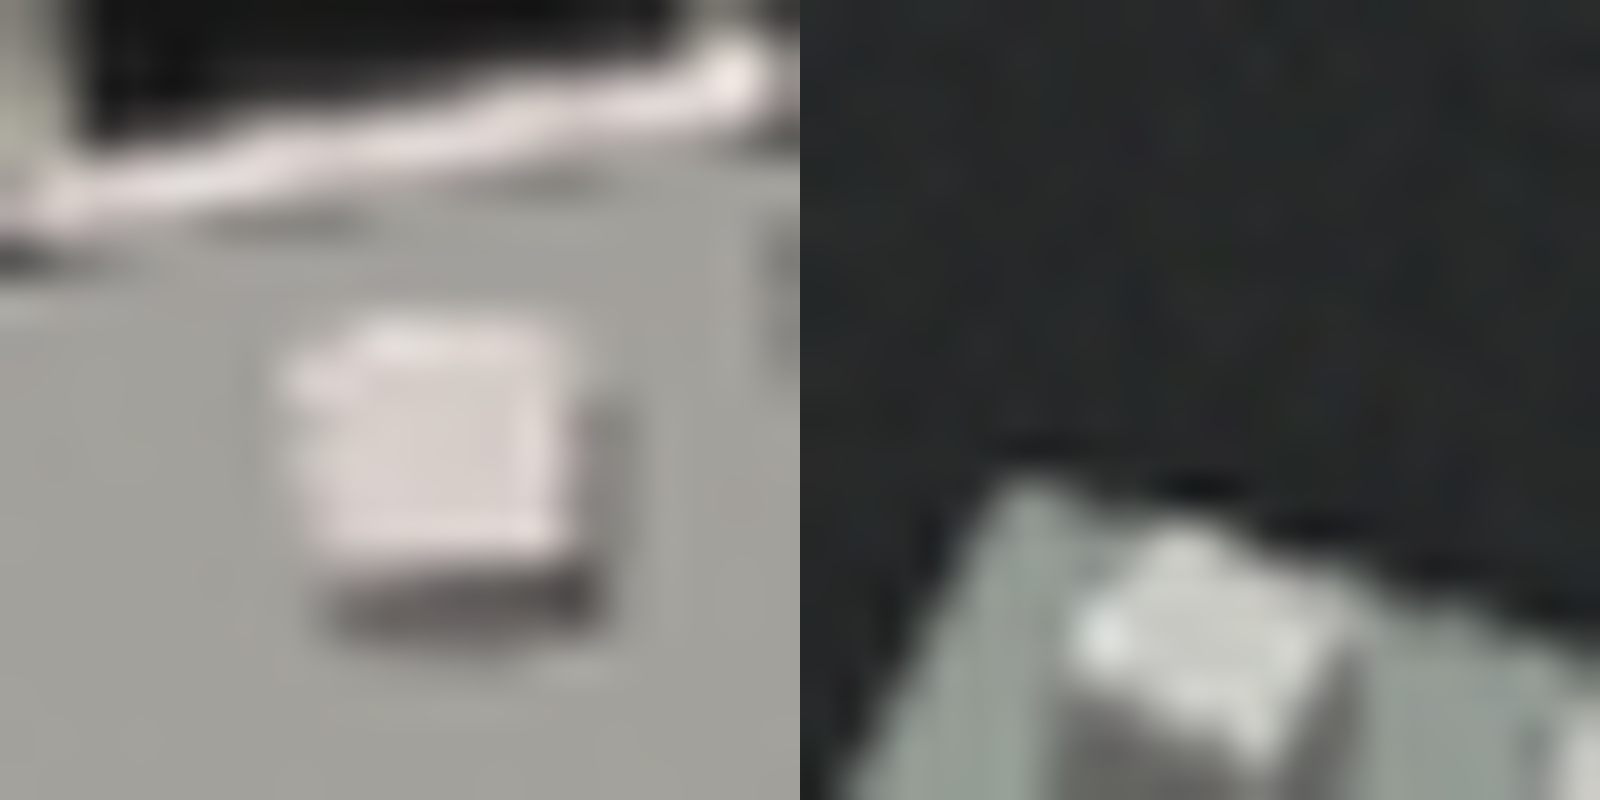

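Run:
```python
from h import *
go((596.5,-2.5,110),190.8)
```

```text
clock 7.5 pos [414.3  14.9 272.5] rot [-179.9    0.6 -169. ] w 35.0 F [0.8 0.9 0. ] -> [-17.37  -5.16  16.45] [-0.08  0.65  0.17]
```

```bash
python3 -m creep '[[[-17.4,-5.2,8,0,0.6,0.2,50],[-17.4,-5.2,8,0,0.6,0.2,50],[-17.4,-5.2,8,0,0.6,0.2,50],[-17.4,-5.2,16.4,0,0.6,0.2,50],[-17.4,-5.2,16.4,0,0.6,0.2,50],[-17.4,-5.2,16.4,0,0.6,0.2,50],[-17.4,-5.2,16.4,0,0.6,0.2,50]]]'
python3 - <<'E'
from h import *
go((596.5,-2.5,57),190.8)
E
```

```text
clock: 8.38
ee_pos: [597.9, -3.0, 110.7]
ee_rot: [-179.9, 0.1, -169.2]
contact_force: [0.4, 0.9, 0.9]
width: 43.6
clock 8.38 pos [597.9  -3.  110.7] rot [-1.799e+02  1.000e-01 -1.692e+02] w 43.6 F [0.4 0.9 0.9] -> [0.14 0.08 5.37] [-0.1   0.09 -0.03]
```

```bash
python3 -m creep '[[[0.1,0,3,0,0,0,50],[0.1,0,5.4,0,0,0,50],[0.1,0,5.4,0,0,0,50],[0.1,0,5.4,0,0,0,50],[0.1,0,5.4,0,0,0,10],[0.1,0,5.4,0,0,0,10],[0.1,0,5.4,0,0,0,5],[0.1,0,5.4,0,0,0,0],[0.1,0,5.4,0,0,0,0],[0.1,0,5.4,0,0,0,0]]]' 40
python3 - <<'E'
from h import *
go((596.5,-2.5,57),190.8)
E
```

```text
clock: 9.62
ee_pos: [597.1, -3.1, 56.9]
ee_rot: [-179.9, 0.1, -169.2]
contact_force: [-1.2, 0.1, 3.1]
width: 15.3
clock 9.62 pos [597.1  -3.1  56.9] rot [-1.799e+02  1.000e-01 -1.692e+02] w 15.3 F [-1.2  0.1  3.1] -> [ 0.04  0.07 -0.01] [-0.09  0.1  -0.03]
```

```bash
python3 -m creep '[[[0,0,-3,0,0,0,0],[0,0,-8,0,0,0,0],[0,0,-8,0,0,0,0],[0,0,-8,0,0,0,0]]]' 40
python3 - <<'E'
from h import *
im=shot("b1"); crop(im["scene"],310,195,45,40,8,"pics/b1c.png"); 
go((456,115,125),190.8)
m=(im["scene"].min(2)>195).astype(np.uint8)
E
```

```text
clock: 10.12
ee_pos: [596.2, -3.0, 136.2]
ee_rot: [-179.9, 0.0, -169.2]
contact_force: [0.6, 0.3, -0.5]
width: 15.6
clock 10.22 pos [595.7  -3.  135.3] rot [-1.799e+02 -1.000e-01 -1.692e+02] w 15.7 F [ 0.1 -0.5 -1.3] -> [11.51 14.21  1.03] [-0.07 -0.08 -0.03]
```

View pics/b1c.png

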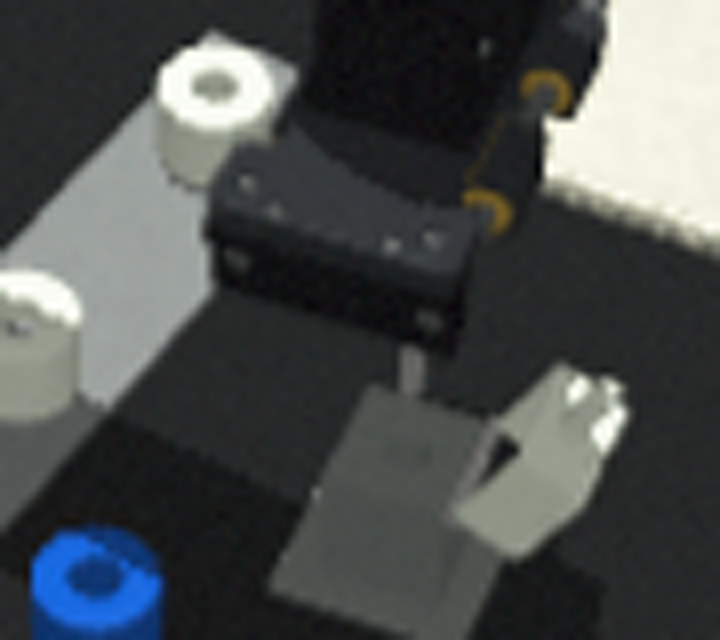

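View pics/b1_top.png

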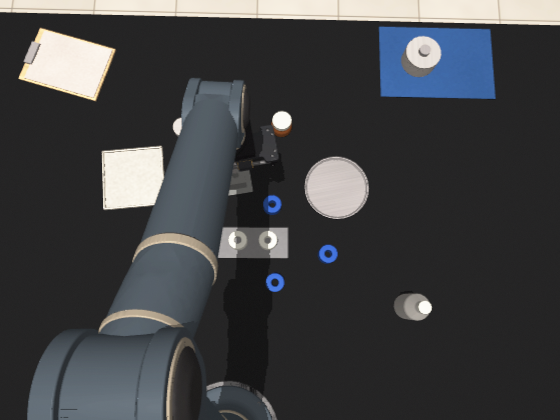

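Run:
```python
from h import *
print(proj("scene",(596,-3,85)))
im=cv2.imread("pics/b1_scene.png"); crop(im,316,200,12,12,30,"pics/b1d.png")
go((436.5,124.5,95),190.8)
```

```text
[316.02425168 203.30173763]
clock 10.22 pos [595.7  -3.  135.3] rot [-1.799e+02 -1.000e-01 -1.692e+02] w 15.7 F [ 0.1 -0.5 -1.3] -> [13.25 15.51  4.03] [-0.07 -0.08 -0.03]
```

View pics/b1d.png

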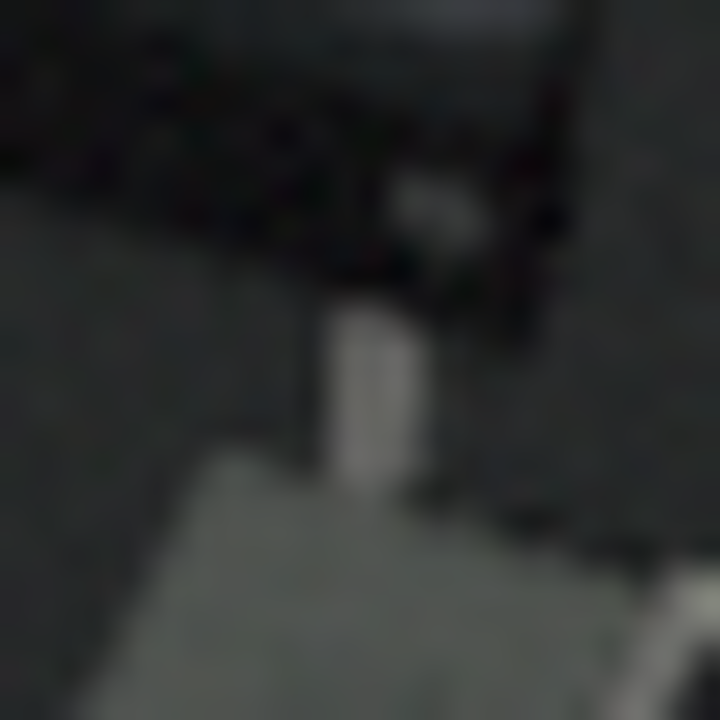

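```bash
python3 -m creep '[[[4,5,0,0,0,0,0],[8,10,0,0,0,0,0],[13.2,15.5,1,0,0,0,0],[13.2,15.5,3,0,0,0,0],[13.2,15.5,4,0,0,0,0],[13.2,15.5,4,0,0,0,0],[13.2,15.5,4,0,0,0,0],[13.2,15.5,4,0,0,0,0]]]' 40
python3 - <<'E'
from h import *
go((436.5,124.5,95),190.8)
im=shot("b2"); crop(im["scene"],290,165,30,25,12,"pics/b2c.png"); 
s=state();print(proj("scene",s["ee_pos"]-[0,0,50.9]))
E
```

```text
clock: 11.22
ee_pos: [438.1, 124.0, 95.7]
ee_rot: [-179.9, -0.0, -169.3]
contact_force: [0.1, 0.3, -0.1]
width: 15.8
clock 11.22 pos [438.1 124.   95.7] rot [-179.9   -0.  -169.3] w 15.8 F [ 0.1  0.3 -0.1] -> [0.15 0.08 0.07] [-0.07 -0.01 -0.12]
[291.96489568 162.77986929]
```

View pics/b2c.png

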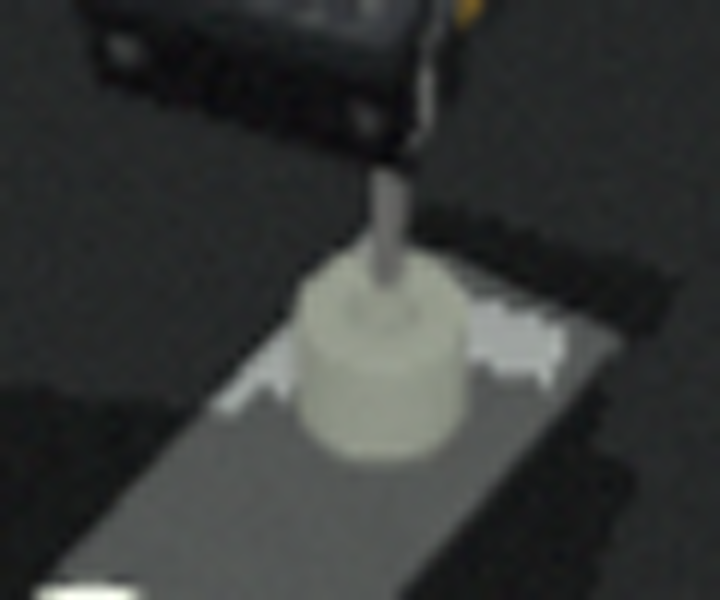

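```bash
python3 -m creep '[[[0.1,0.05,0,0,0,0,0],[0.1,0.05,0.6,0,0,0,0],[0.1,0.05,1.2,0,0,0,0],[0.1,0.05,1.6,0,0,0,0],[0.1,0.05,2.0,0,0,0,0],[0.1,0.05,2.0,0,0,0,0],[0.1,0.05,2.0,0,0,0,0],[0.1,0.05,2.0,0,0,0,0]]]'
```

```text
clock: 12.32
ee_pos: [436.7, 124.5, 75.8]
ee_rot: [-179.9, -0.0, -169.3]
contact_force: [0.1, 0.4, -0.7]
width: 15.7
```

```bash
python3 -m creep '[[[0,0,0.2,0,0,0,0],[0,0,0.3,0,0,0,0],[0,0,0.4,0,0,0,0],[0,0,0.5,0,0,0,0],[0,0,0.5,0,0,0,0]]]'
```

```text
clock: 12.95
ee_pos: [436.7, 124.5, 70.7]
ee_rot: [-179.9, -0.0, -169.3]
contact_force: [0.7, -0.4, -0.7]
width: 15.5
```

```bash
python3 -m creep '[[[0,0,0.1,0,0,0,0],[0,0,0.2,0,0,0,0],[0,0,0.3,0,0,0,0],[0,0,0.3,0,0,0,0]]]'
```

```text
clock: 13.45
ee_pos: [436.6, 124.5, 67.6]
ee_rot: [-179.9, -0.0, -169.3]
contact_force: [-0.1, 0.5, -0.8]
width: 15.5
```

```bash
python3 -m creep '[[[0,0,0.2,0,0,0,0],[0,0,0.4,0,0,0,0],[0,0,0.6,0,0,0,0],[0,0,0.8,0,0,0,0],[0,0,0.8,0,0,0,0],[0,0,0.8,0,0,0,0]]]'
python3 - <<'E'
from h import *
im=shot("b3"); crop(im["scene"],290,165,30,25,12,"pics/b3c.png");
E
```

```text
clock: 14.2
ee_pos: [436.6, 124.5, 59.6]
ee_rot: [-179.9, -0.0, -169.3]
contact_force: [-0.6, 0.2, -1.4]
width: 15.6
```

View pics/b3c.png

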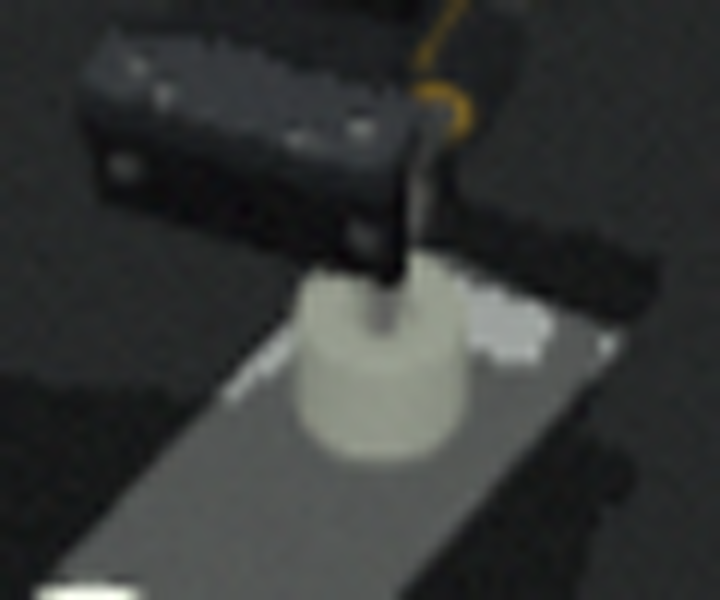

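```bash
python3 -m creep '[[[0,0,-2,0,0,0,0],[0,0,-5,0,0,0,0],[0,0,-5,0,0,0,0],[-1.5,-7,-5,0,0,0,0],[-1.5,-7,-5,0,0,0,0]]]'
python3 - <<'E'
from h import *
im=shot("b4"); go((443,-11.5,95),190.8)
E
```

```text
clock: 14.92
ee_pos: [465.0, 54.7, 109.1]
ee_rot: [-179.8, -0.0, -169.6]
contact_force: [-0.1, -0.4, 0.1]
width: 15.6
clock 15.03 pos [464.1  57.3 108.9] rot [-1.799e+02 -1.000e-01 -1.695e+02] w 15.5 F [ 0.6  0.6 -1.2] -> [ 3.33 -6.37  1.41] [-0.08 -0.1  -0.27]
```

View pics/b4_scene.png

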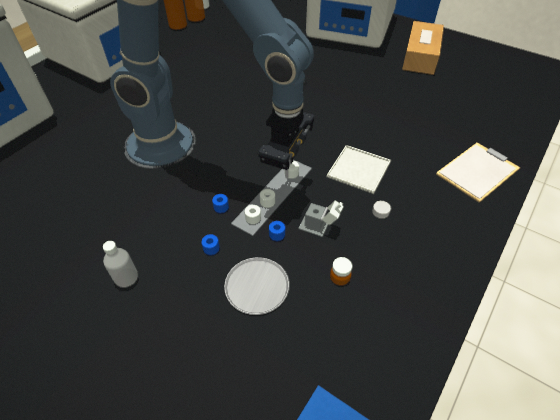

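```bash
python3 -m creep '[[[3.3,-6.4,0,0,0,0,0],[3.3,-6.4,1.4,0,0,-0.2,0],[3.3,-6.4,1.4,0,0,-0.2,0],[3.3,-6.4,1.4,0,0,-0.2,0],[3.3,-6.4,1.4,0,0,-0.2,0]]]'
python3 - <<'E'
from h import *
go((443,-11.5,75),190.8)
im=shot("b5"); crop(im["scene"],266,195,30,25,12,"pics/b5c.png");
E
```

```text
clock: 15.65
ee_pos: [443.9, -10.3, 95.4]
ee_rot: [-179.9, -0.1, -169.1]
contact_force: [-0.2, -0.4, -0.8]
width: 15.4
clock 15.65 pos [443.9 -10.3  95.4] rot [-1.799e+02 -1.000e-01 -1.691e+02] w 15.4 F [-0.2 -0.4 -0.8] -> [ 0.11 -0.1   2.04] [-0.07 -0.06  0.07]
```

View pics/b5c.png

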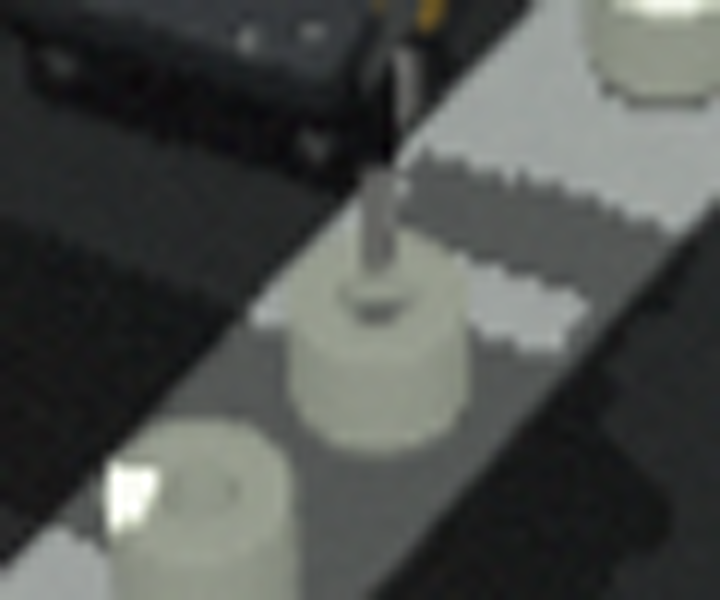

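```bash
python3 -m creep '[[[0.05,-0.1,0,0,0,0,0],[0.05,-0.1,0.6,0,0,0,0],[0.05,-0.1,1.2,0,0,0,0],[0.05,-0.1,1.6,0,0,0,0],[0.05,-0.1,2.0,0,0,0,0],[0.05,-0.1,2.1,0,0,0,0],[0.05,-0.1,2.1,0,0,0,0],[0.05,-0.1,2.1,0,0,0,0]]]'
```

```text
clock: 16.75
ee_pos: [443.6, -11.9, 74.5]
ee_rot: [-179.9, -0.0, -169.2]
contact_force: [-0.1, -0.4, 0.1]
width: 15.8
```

```bash
python3 -m creep '[[[0,0,0.1,0,0,0,0],[0,0,0.2,0,0,0,0],[0,0,0.3,0,0,0,0],[0,0,0.4,0,0,0,0],[0,0,0.4,0,0,0,0]]]'
```

```text
clock: 17.38
ee_pos: [444.1, -11.9, 71.7]
ee_rot: [-179.9, -0.0, -169.2]
contact_force: [-1.8, 0.3, 12.3]
width: 15.3
```

```bash
python3 -m creep '[[[0,0,0,0,0,0,0],[0,0,-1.5,0,0,0,0],[0,0,-3.5,0,0,0,0],[0,0,-3.5,0,0,0,0],[1.2,-7,-3.5,0,0,0,0],[1.2,-7,-3.5,0,0,0,0],[1.2,-7,-3.5,0,0,0,0],[1.2,-7,-3.5,0,0,0,0]]]'
python3 - <<'E'
from h import *
go((444.5,-84,95),190.8)
im=shot("b6"); crop(im["scene"],252,210,30,25,12,"pics/b6c.png");
E
```

```text
clock: 18.38
ee_pos: [445.3, -81.6, 106.2]
ee_rot: [-180.0, -0.0, -169.1]
contact_force: [0.2, 0.2, -0.1]
width: 15.4
clock 18.38 pos [445.3 -81.6 106.2] rot [-180.    -0.  -169.1] w 15.4 F [ 0.2  0.2 -0.1] -> [ 0.12 -0.22  1.12] [-0.01 -0.05  0.12]
```

View pics/b6c.png

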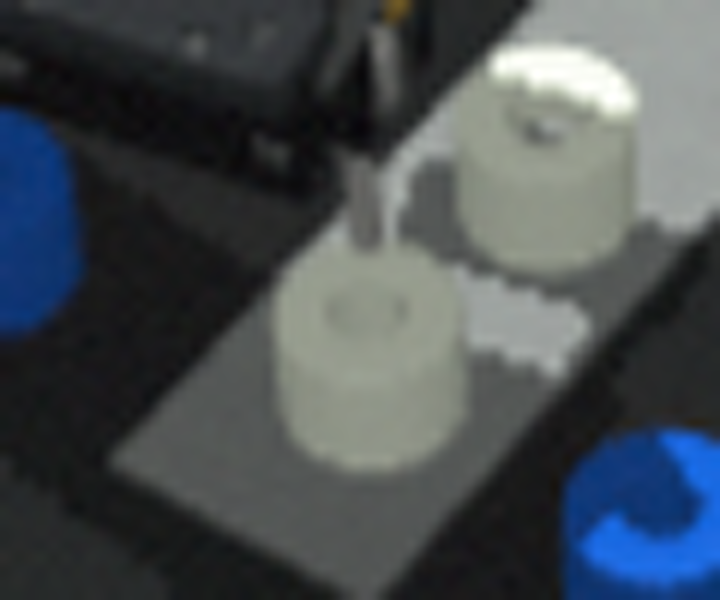

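Run:
```python
from h import *
p=np.array([445.3,-81.6,106.2])
print("tip exp",proj("scene",p-[0,0,50.9]),"head under",proj("scene",p-[0,0,3]))
p5=np.array([443.9,-10.3,95.4]);print("b5 tip exp",proj("scene",p5-[0,0,50.9]),"obs",236+375/12-.5,170+270/12-.5, proj("scene",p5-[0,0,3]))
for z in (55,):
  print(onz("scene",252.2,205.2,55.3))
im=cv2.imread("pics/b6_scene.png");crop(im,252,200,10,12,32,"pics/b6d.png")
im=cv2.imread("pics/b5_scene.png");crop(im,267,188,10,12,32,"pics/b5d.png")
cv2.imwrite("pics/j.png",np.hstack([cv2.imread("pics/b5d.png"),cv2.imread("pics/b6d.png")])[:,:,:])
```

```text
tip exp [252.35136831 204.98795294] head under [251.3439058  193.03285075]
b5 tip exp [267.39142606 191.33991166] obs 266.75 192.0 [266.90490118 179.41892721]
[445.41424177 -82.43401463  55.3       ]
```

View pics/j.png

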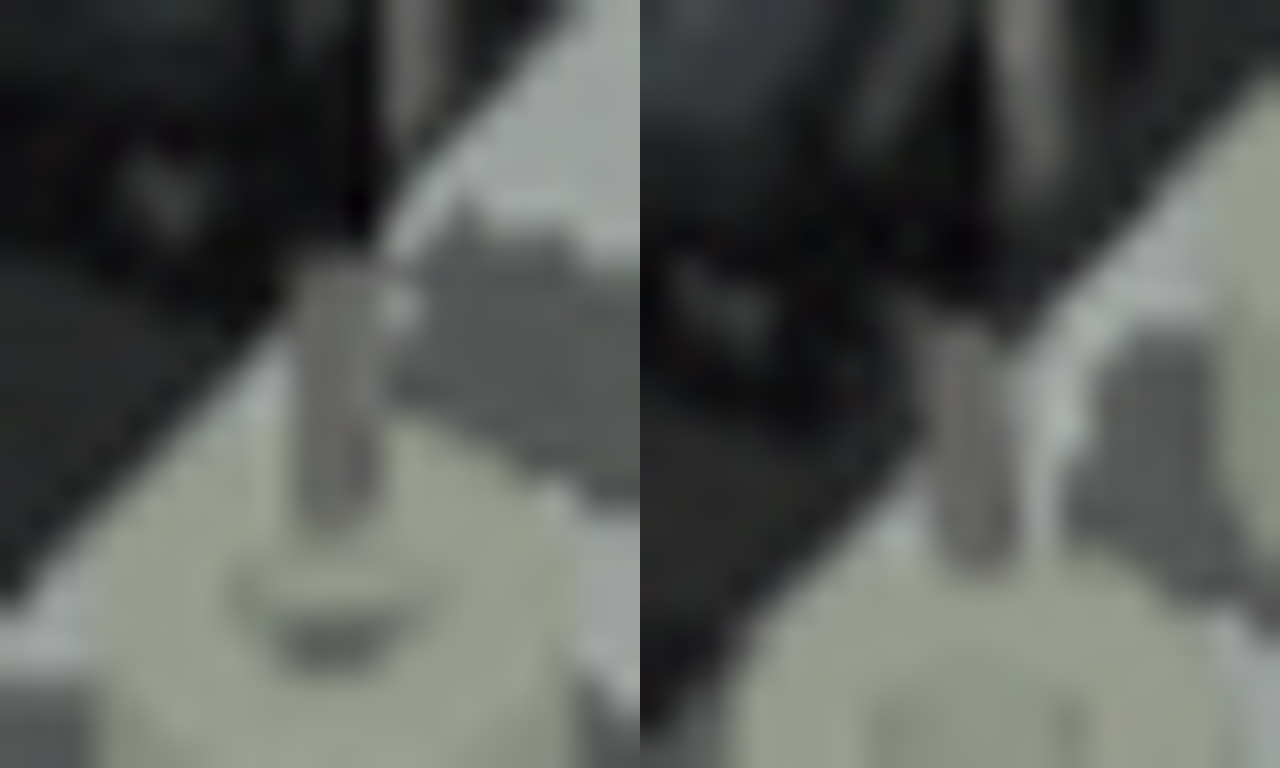

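View pics/b6_top.png

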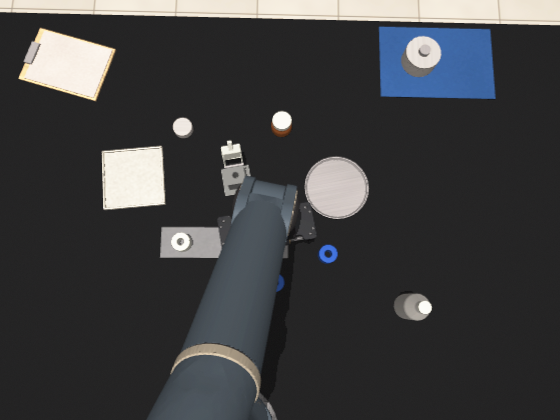

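```bash
python3 -m creep '[[[0.1,-0.2,0,0,0,0.1,0],[0.1,-0.2,1.1,0,0,0.1,0],[0.1,-0.2,1.7,0,0,0.1,0],[0.1,-0.2,2.3,0,0,0.1,0],[0.1,-0.2,2.8,0,0,0.1,0],[0.1,-0.2,3.15,0,0,0.1,0],[0.1,-0.2,3.15,0,0,0.1,0],[0.1,-0.2,3.15,0,0,0.1,0]]]'
```

```text
clock: 19.48
ee_pos: [445.0, -83.7, 75.1]
ee_rot: [-180.0, -0.0, -169.2]
contact_force: [0.2, 0.1, -0.4]
width: 15.7
```

```bash
python3 -m creep '[[[0,0,0.1,0,0,0,0],[0,0,0.2,0,0,0,0],[0,0,0.3,0,0,0,0],[0,0,0.4,0,0,0,0],[0,0,0.4,0,0,0,0]]]'
```

```text
clock: 20.1
ee_pos: [444.9, -83.7, 71.0]
ee_rot: [-180.0, -0.0, -169.2]
contact_force: [-1.1, -0.2, -0.2]
width: 15.2
```

```bash
python3 -m creep '[[[0,0,0.1,0,0,0,0],[0,0,0.2,0,0,0,0],[0,0,0.3,0,0,0,0],[0,0,0.3,0,0,0,0]]]'
```

```text
clock: 20.6
ee_pos: [444.9, -83.7, 67.9]
ee_rot: [-180.0, -0.0, -169.1]
contact_force: [-0.1, -0.5, -0.7]
width: 15.6
```

```bash
python3 -m creep '[[[0,0,0.2,0,0,0,0],[0,0,0.4,0,0,0,0],[0,0,0.6,0,0,0,0],[0,0,0.8,0,0,0,0],[0,0,0.8,0,0,0,0],[0,0,0.8,0,0,0,0]]]'
python3 - <<'E'
from h import *
im=shot("b7"); crop(im["scene"],252,210,30,25,12,"pics/b7c.png");
E
```

```text
clock: 21.35
ee_pos: [444.9, -83.7, 59.9]
ee_rot: [-180.0, -0.0, -169.2]
contact_force: [0.9, 0.1, -0.9]
width: 15.8
```

View pics/b7c.png

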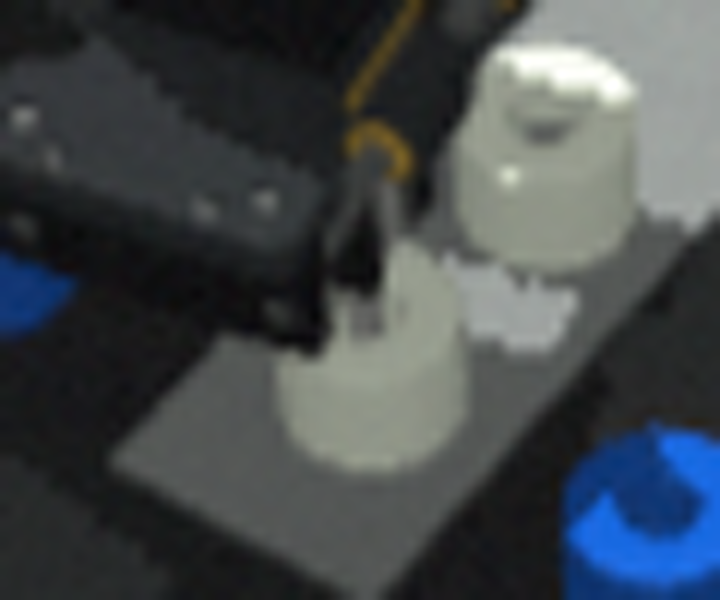

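```bash
python3 -m creep '[[[0,0,-2,0,0,0,0],[0,0,-5,0,0,0,0],[0,0,-7.5,0,0,0,0],[0,0,-7.5,0,0,0,0]]]'
python3 - <<'E'
from h import *
go((597,-2.8,130),190.8)
E
```

```text
clock: 21.95
ee_pos: [446.3, -83.8, 136.6]
ee_rot: [-179.9, 0.2, -169.1]
contact_force: [0.6, 0.1, -0.7]
width: 15.5
clock 21.95 pos [446.3 -83.8 136.6] rot [-179.9    0.2 -169.1] w 15.5 F [ 0.6  0.1 -0.7] -> [-16.32   5.12   0.72] [-0.07  0.24  0.05]
```

```bash
python3 -m creep '[[[-5,1.6,0,0,0,0,0],[-10,3.2,0,0,0,0,0],[-16.3,5.1,0.7,0,0,0,0],[-16.3,5.1,0.7,0,0.2,0,0],[-16.3,5.1,0.7,0,0.2,0,0],[-16.3,5.1,0.7,0,0.2,0,0],[-16.3,5.1,0.7,0,0.2,0,0]]]'
python3 - <<'E'
from h import *
go((597,-2.8,112),190.8)
im=shot("c1"); crop(im["scene"],316,205,30,25,12,"pics/c1c.png")
s=state();print(proj("scene",s["ee_pos"]-[0,0,50.9]),proj("scene",(597,-2.4,54)))
E
```

```text
clock: 22.82
ee_pos: [596.0, -4.0, 130.4]
ee_rot: [-179.9, 0.0, -169.2]
contact_force: [0.0, 0.3, -0.7]
width: 15.5
clock 22.82 pos [596.   -4.  130.4] rot [-179.9    0.  -169.2] w 15.5 F [ 0.   0.3 -0.7] -> [-0.12  0.11  1.84] [-0.08  0.02 -0.04]
[315.89344823 204.85972211] [315.7567515  210.93863338]
```

View pics/c1c.png

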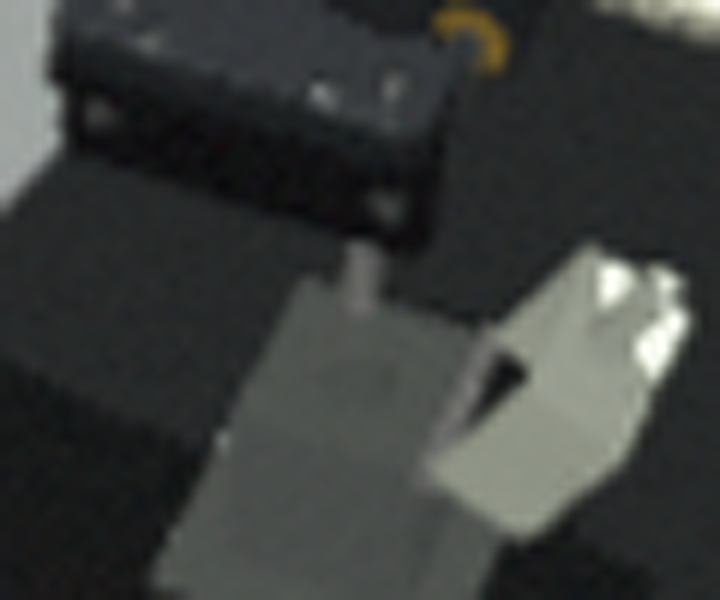

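```bash
python3 -m creep '[[[-0.1,0.1,0,0,0,0,0],[-0.1,0.1,1.5,0,0,0,0],[-0.1,0.1,2.2,0,0,0,0],[-0.1,0.1,2.8,0,0,0,0],[-0.1,0.1,3.4,0,0,0,0],[-0.1,0.1,3.4,0,0,0,0]]]'
```

```text
clock: 23.68
ee_pos: [596.9, -2.5, 95.9]
ee_rot: [-179.9, -0.0, -169.2]
contact_force: [-0.3, 0.7, -0.0]
width: 15.5
```

Tip is at z≈45 inside the bore without contact; continuing home.

```bash
python3 -m creep '[[[0,0,1,0,0,0,0],[0,0,2,0,0,0,0],[0,0,2.8,0,0,0,0],[0,0,3.4,0,0,0,0],[0,0,3.8,0,0,0,0],[0,0,3.9,0,0,0,0],[0,0,3.9,0,0,0,0]]]'
```

```text
clock: 24.55
ee_pos: [597.1, -2.6, 57.2]
ee_rot: [-179.9, 0.0, -169.2]
contact_force: [-0.1, 0.0, -0.9]
width: 15.6
```

```bash
python3 -m creep '[[[0,0,0.05,0,0,0,0],[0,0,0.05,0,0,0,40],[0,0,0.05,0,0,0,40],[0,0,0.05,0,0,0,40],[0,0,-4,0,0,0,40],[0,0,-9,0,0,0,40],[0,0,-12,0,0,0,40],[10,0,-14,0,0,0,40],[10,0,-14,0,0,0,40],[20,0,-14,0,0,0,40]]]'
python3 - <<'E'
from h import *
im=shot("c2"); crop(im["scene"],320,205,30,25,12,"pics/c2c.png")
go((596,-2.6,83),190.8)
E
```

```text
clock: 25.8
ee_pos: [437.5, -32.9, 197.9]
ee_rot: [-179.9, 0.2, -169.2]
contact_force: [0.4, -0.3, 0.5]
width: 34.6
clock 25.9 pos [429.6 -34.3 195.6] rot [ 179.9   -0.4 -169.4] w 34.7 F [ 0.1  0.6 -0.4] -> [-17.01   0.03  11.15] [ 0.06 -0.38 -0.16]
```

View pics/c2c.png

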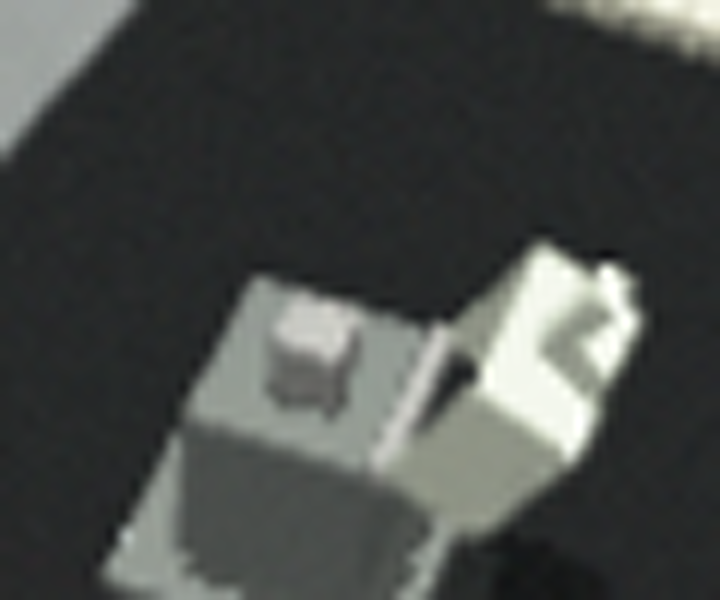

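View pics/c2_top.png

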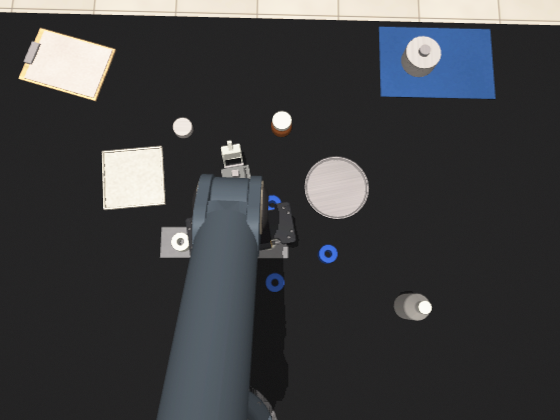

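Run:
```python
from h import *
a=cv2.imread("pics/a4_scene.png");b=cv2.imread("pics/c2_scene.png")
crop(a,318,208,14,14,28,"pics/j1.png");crop(b,318,208,14,14,28,"pics/j2.png")
j=np.hstack([cv2.imread("pics/j1.png"),cv2.imread("pics/j2.png")]);cv2.imwrite("pics/j3.png",cv2.resize(j,(800,400)))
```

```text
(no output)
```

View pics/j3.png

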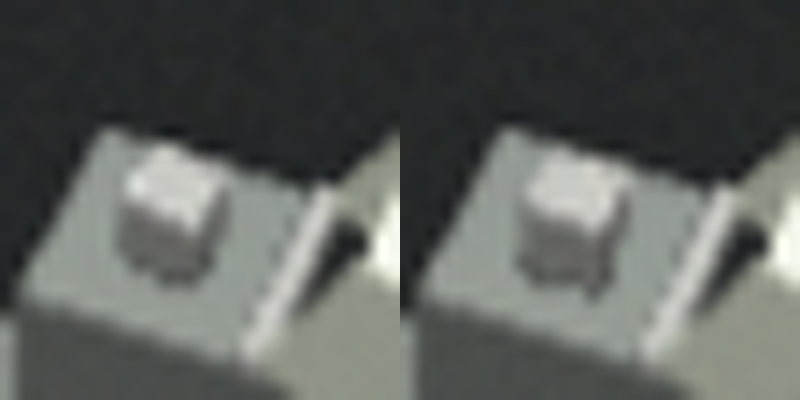

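Run:
```python
from h import *
go((659.7,10.2,165),190.8)
```

```text
clock 25.9 pos [429.6 -34.3 195.6] rot [ 179.9   -0.4 -169.4] w 34.7 F [ 0.1  0.6 -0.4] -> [-23.45   0.12   2.9 ] [ 0.06 -0.38 -0.16]
```

```bash
python3 -m creep '[[[-8,0,0,0,0,0,40],[-16,0,0,0,0,0,40],[-23.4,0.1,0,0,-0.4,-0.2,40],[-23.4,0.1,0,0,-0.4,-0.2,40],[-23.4,0.1,2.9,0,-0.4,-0.2,40],[-23.4,0.1,2.9,0,-0.4,-0.2,40],[-23.4,0.1,2.9,0,-0.4,-0.2,40],[-23.4,0.1,2.9,0,-0.4,-0.2,40]]]'
python3 - <<'E'
from h import *
go((659.7,10.2,94.8),190.8)
im=shot("d1"); crop(im["scene"],330,190,30,25,12,"pics/d1c.png")
E
```

```text
clock: 26.9
ee_pos: [659.7, 9.7, 166.6]
ee_rot: [179.9, 0.2, -169.2]
contact_force: [0.3, -0.3, 0.1]
width: 34.9
clock 26.9 pos [659.7   9.7 166.6] rot [ 179.9    0.2 -169.2] w 34.9 F [ 0.3 -0.3  0.1] -> [0.01 0.04 7.18] [0.05 0.15 0.02]
```

View pics/d1c.png

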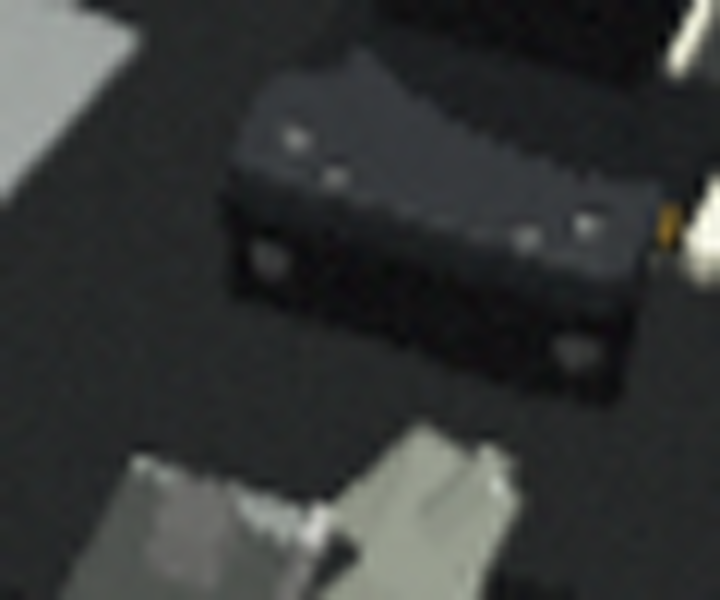

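```bash
python3 -m creep '[[[0,0,3.5,0,0,0,40],[0,0,7.1,0,0,0,40],[0,0,7.1,0,0,0,40],[0,0,7.1,0,0,0,10],[0,0,7.1,0,0,0,0],[0,0,7.1,0,0,0,0],[0,0,7.1,0,0,0,0],[0,0,7.1,0,0,0,0]]]' 15
python3 - <<'E'
from h import *
s=state();p=s["ee_pos"]
# tab centre relative to hinge at th, TCP offset fixed
ex=np.array([np.cos(np.radians(10.8)),np.sin(np.radians(10.8))])
def q(th):
    a=np.radians(th);return np.array([-60*np.cos(a)+12*np.sin(a),60*np.sin(a)+12*np.cos(a)])
for th in range(0,121,8):
    d=q(th)-q(0); t=np.array([560.4,-8.9])+ex*d[0]; z=59.2+d[1]
    sh=totool([t[0]-p[0],t[1]-p[1],z-p[2]]); print(th,np.round(sh,2))
print(p)
E
```

```text
clock: 28.0
ee_pos: [660.6, 10.2, 96.3]
ee_rot: [179.9, 0.3, -169.2]
contact_force: [0.7, 0.8, 3.7]
width: 9.6
0 [10.22  0.    3.66]
8 [9.99 0.   2.84]
16 [9.65 0.   2.05]
24 [9.2  0.   1.33]
32 [8.66 0.   0.67]
40 [8.03 0.   0.09]
48 [ 7.32  0.   -0.39]
56 [ 6.56  0.   -0.77]
64 [ 5.75  0.   -1.04]
72 [ 4.91  0.   -1.19]
80 [ 4.06  0.   -1.23]
88 [ 3.21  0.   -1.15]
96 [ 2.38  0.   -0.95]
104 [ 1.58  0.   -0.63]
112 [ 0.84 -0.   -0.21]
120 [ 0.16 -0.    0.31]
[660.61222141  10.226281    96.25286229]
```

```bash
python3 -m creep '[[[0.84,0,-0.3,0,0,0,0],[1.58,0,-0.68,0,0,0,0],[2.38,0,-0.98,0,0,0,0],[3.21,0,-1.15,0,0,0,0],[4.06,0,-1.23,0,0,0,0],[4.91,0,-1.19,0,0,0,0],[5.75,0,-1.04,0,0,0,0],[6.56,0,-0.77,0,0,0,0],[6.56,0,-0.77,0,0,0,0]]]' 15
python3 - <<'E'
from h import *
go((560.4,-8.9,59.2),190.8)
im=shot("d2"); crop(im["scene"],320,195,30,25,12,"pics/d2c.png")
E
```

```text
clock: 29.12
ee_pos: [594.1, -2.5, 102.9]
ee_rot: [179.9, 0.0, -169.2]
contact_force: [-1.1, -0.1, 3.0]
width: 9.8
clock 29.12 pos [594.1  -2.5 102.9] rot [ 179.9    0.  -169.2] w 9.8 F [-1.1 -0.1  3. ] -> [3.44 0.   4.36] [0.08 0.05 0.03]
```

View pics/d2c.png

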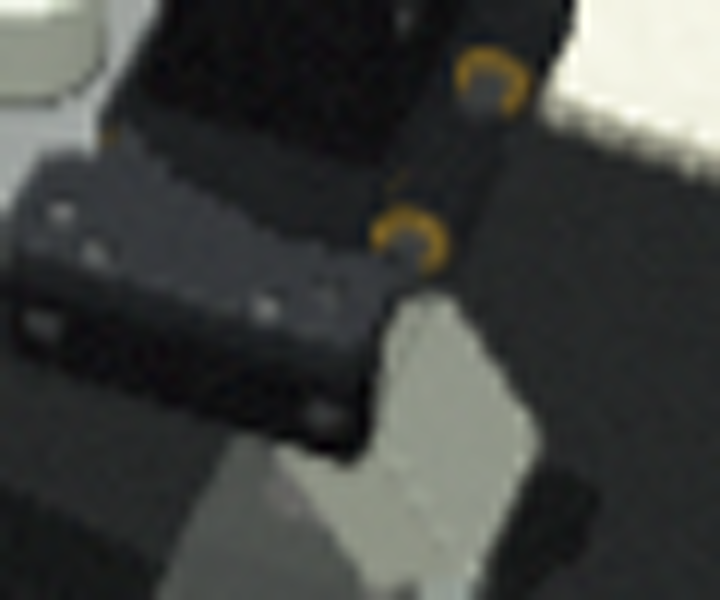

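Following well. Continue from 56° to 0.

```bash
python3 -m creep '[[[0.76,0,0.4,0,0,0,0],[1.47,0,0.88,0,0,0,0],[2.1,0,1.46,0,0,0,0],[2.64,0,2.1,0,0,0,0],[3.09,0,2.77,0,0,0,0],[3.3,0,3.5,0,0,0,0],[3.45,0,4.0,0,0,0,0],[3.46,0,4.4,0,0,0,0],[3.46,0,4.5,0,0,0,0]]]' 15
python3 - <<'E'
from h import *
go((560.4,-8.9,59.2),190.8)
E
```

```text
clock: 30.35
ee_pos: [558.2, -9.4, 57.0]
ee_rot: [179.9, -0.3, -169.2]
contact_force: [-6.3, -2.5, 3.6]
width: 9.5
clock 30.35 pos [558.2  -9.4  57. ] rot [ 179.9   -0.3 -169.2] w 9.5 F [-6.3 -2.5  3.6] -> [-0.22  0.01 -0.23] [ 0.11 -0.26  0.01]
```

```bash
python3 -m creep '[[[0,0,-0.1,0,0,0,30],[0,0,-0.1,0,0,0,30],[0,0,-4,0,0,0,30],[0,0,-7,0,0,0,20],[-2.4,0,-7,0,0,0,0],[-2.4,0,-7,0,0,0,0],[-2.4,0,-7,0,0,0,0],[-2.4,0,-7,0,0,0,0]]]' 15
python3 - <<'E'
from h import *
go((582,-5,84),190.8)
im=shot("d3"); crop(im["scene"],315,205,30,25,12,"pics/d3c.png")
E
```

```text
clock: 31.35
ee_pos: [581.2, -5.2, 126.3]
ee_rot: [179.9, -0.3, -169.2]
contact_force: [-0.5, -0.2, 0.6]
width: 0.7
clock 31.35 pos [581.2  -5.2 126.3] rot [ 179.9   -0.3 -169.2] w 0.7 F [-0.5 -0.2  0.6] -> [-0.1  -0.    4.23] [ 0.12 -0.34 -0.  ]
```

View pics/d3c.png

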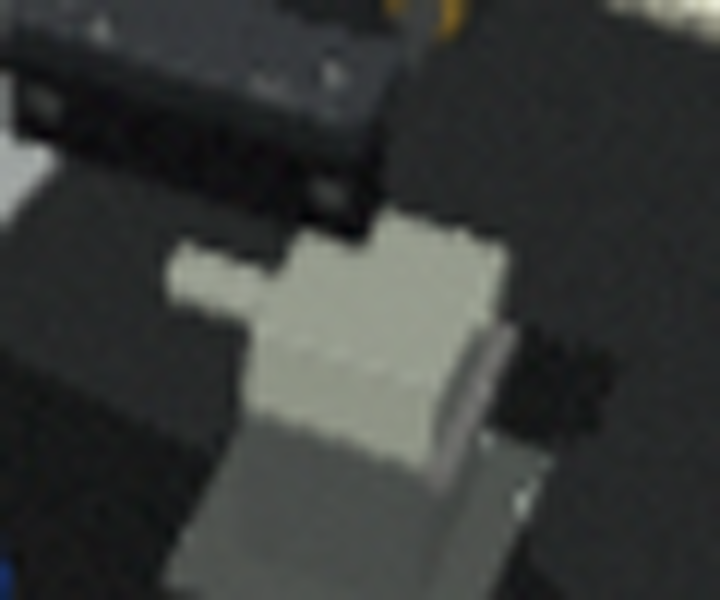

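Cap looks down. Press it with the shut fingertips.

```bash
python3 -m creep '[[[0,0,2.5,0,0,0,0],[0,0,3.7,0,0,0,0],[0,0,4.1,0,0,0,0],[0,0,4.3,0,0,0,0],[0,0,4.5,0,0,0,0],[0,0,4.6,0,0,0,0],[0,0,4.6,0,0,0,0]]]'
```

```text
clock: 32.33
ee_pos: [581.4, -5.2, 83.2]
ee_rot: [179.8, -0.3, -169.2]
contact_force: [-5.5, -0.1, 14.7]
width: 0.2
```

```bash
python3 -m creep '[[[0,0,-3,0,0,0,30],[0,0,-8,0,0,0,65],[0,0,-10,0,0,0,65],[0,0,-10,0,0,0,65]]]' 15
python3 - <<'E'
from h import *
im=shot("e1")
crop(im["scene"],290,200,70,55,5.5,"pics/e1c.png")
t=cv2.imread("pics/top0.png")
# pan from initial top
m=cv2.inRange(t,(75,75,75),(255,255,255));m[:, :300]=0;m[:,375:]=0;m[:150]=0;m[225:]=0
c=max(cv2.findContours(m,cv2.RETR_EXTERNAL,cv2.CHAIN_APPROX_NONE)[0],key=cv2.contourArea)
e=cv2.fitEllipse(c);print(e,onz("top",*e[0],10))
s=cv2.imread("pics/scene0.png");m=cv2.inRange(s,(75,75,75),(255,255,255));m[:250]=0;m[320:]=0;m[:,:215]=0;m[:,300:]=0
c=max(cv2.findContours(m,cv2.RETR_EXTERNAL,cv2.CHAIN_APPROX_NONE)[0],key=cv2.contourArea)
e=cv2.fitEllipse(c);print(e,onz("scene",*e[0],10))
m=cv2.inRange(t,(75,75,75),(255,255,255));m[:, 90:];m[:140]=0;m[220:]=0;m[:,175:]=0
c=max(cv2.findContours(m,cv2.RETR_EXTERNAL,cv2.CHAIN_APPROX_NONE)[0],key=cv2.contourArea)
r=cv2.minAreaRect(c);print(r,onz("top",*r[0],10))
b=cv2.boxPoints(r);print([np.round(onz("top",*p,10)[:2]) for p in b])
m=cv2.inRange(s,(130,130,130),(255,255,255));m[:140]=0;m[195:]=0;m[:,:322]=0;m[:,395:]=0
c=max(cv2.findContours(m,cv2.RETR_EXTERNAL,cv2.CHAIN_APPROX_NONE)[0],key=cv2.contourArea)
M=cv2.moments(c);print(onz("scene",M['m10']/M['m00'],M['m01']/M['m00'],8))
E
```

```text
clock: 32.83
ee_pos: [583.3, -5.4, 185.5]
ee_rot: [179.9, 0.0, -169.2]
contact_force: [1.2, -0.3, -0.5]
width: 32.8
((336.27447509765625, 187.2107696533203), (61.57013702392578, 64.18596649169922), 109.30098724365234) [ 581.41486743 -251.57034321   10.        ]
((256.3797302246094, 285.53521728515625), (56.804771423339844, 64.6966552734375), 81.11531829833984) [ 584.15189115 -254.76622841   10.        ]
((132.51864624023438, 177.38412475585938), (59.83773422241211, 64.2216567993164), 85.10090637207031) [595.66110107 255.38963005  10.        ]
[array([664., 347.]), array([682., 188.]), array([529., 166.]), array([512., 321.])]
[598.82264353 252.39796403   8.        ]
```

View pics/e1c.png

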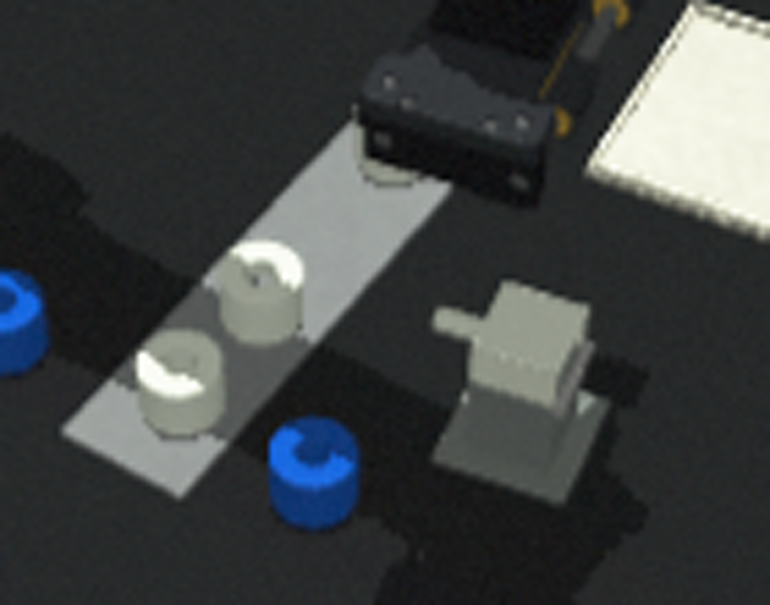

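Run:
```python
from h import *
go((444.7,-84,110),190.8)
```

```text
clock 32.92 pos [581.4  -5.3 182.7] rot [ 179.8   -0.3 -169.2] w 40.6 F [-0.3 -0.  -0.7] -> [14.87 -5.19  7.33] [ 0.16 -0.32 -0.01]
```

```bash
python3 -m creep '[[[6,-2,0,0,0,0,65],[12,-4,0,0,0,0,65],[14.8,-5.2,0,0,-0.3,0,65],[14.8,-5.2,4,0,-0.3,0,65],[14.8,-5.2,7.3,0,-0.3,0,65],[14.8,-5.2,7.3,0,-0.3,0,65],[14.8,-5.2,7.3,0,-0.3,0,65]]]' 25
python3 - <<'E'
from h import *
go((444.7,-84,7),190.8)
im=shot("e2");crop(im["scene"],252,205,35,30,10,"pics/e2c.png")
E
```

```text
clock: 33.8
ee_pos: [445.7, -84.1, 110.6]
ee_rot: [179.8, -0.0, -169.2]
contact_force: [-0.0, -0.3, 0.1]
width: 56.6
clock 33.8 pos [445.7 -84.1 110.6] rot [ 179.8   -0.  -169.2] w 56.6 F [-0.  -0.3  0.1] -> [ 0.09 -0.   10.36] [ 0.15 -0.02 -0.01]
```

View pics/e2c.png

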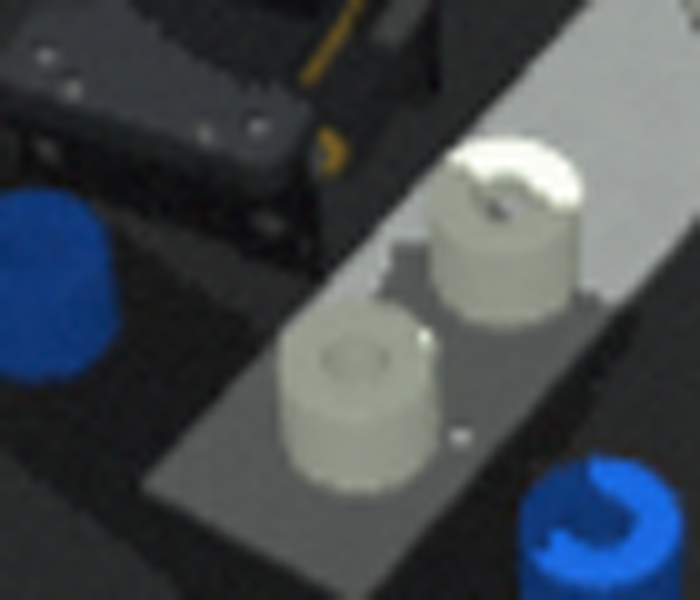

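```bash
python3 -m creep '[[[0.1,0,3,0,0,0,65],[0.1,0,6.5,0,0,0,65],[0.1,0,8.5,0,0,0,65],[0.1,0,10,0,0,0,65],[0.1,0,10.3,0,0,0,65],[0.1,0,10.3,0,0,0,40],[0.1,0,10.3,0,0,0,40],[0.1,0,10.3,0,0,0,40],[0.1,0,10.3,0,0,0,40]]]' 25
```

```text
clock: 35.02
ee_pos: [446.0, -84.0, 8.9]
ee_rot: [179.9, 0.2, -169.2]
contact_force: [-0.8, 0.8, 5.7]
width: 43.5
```

```bash
python3 -m creep '[[[0,0,-3,0,0,0,40],[0,0,-8,0,0,0,40],[0,0,-10,0,0,0,40],[0,0,-10,0,0,0,40]]]'
python3 - <<'E'
from h import *
go((553,-258.6,80),190.8)
E
```

```text
clock: 35.52
ee_pos: [446.8, -84.3, 110.2]
ee_rot: [179.9, 0.4, -169.2]
contact_force: [0.9, -0.0, -0.6]
width: 43.4
clock 35.52 pos [446.8 -84.3 110.2] rot [ 179.9    0.4 -169.2] w 43.4 F [ 0.9 -0.  -0.6] -> [ -7.14 -19.12   3.03] [0.09 0.38 0.01]
```

```bash
python3 -m creep '[[[-2,-5,0,0,0,0,40],[-4,-10,0,0,0,0,40],[-6,-15,0,0,0,0,40],[-7.1,-19.1,1,0,0.4,0,40],[-7.1,-19.1,3,0,0.4,0,40],[-7.1,-19.1,3,0,0.4,0,40],[-7.1,-19.1,3,0,0.4,0,40],[-7.1,-19.1,3,0,0.4,0,40]]]'
python3 - <<'E'
from h import *
go((553,-258.6,12.5),190.8)
im=shot("e3");crop(im["scene"],252,275,45,35,8.5,"pics/e3c.png")
E
```

```text
clock: 36.52
ee_pos: [552.8, -258.0, 80.9]
ee_rot: [179.9, 0.0, -169.1]
contact_force: [0.6, -0.3, -0.1]
width: 43.4
clock 36.52 pos [ 552.8 -258.    80.9] rot [ 179.9    0.  -169.1] w 43.4 F [ 0.6 -0.3 -0.1] -> [ 0.   -0.07  6.84] [0.08 0.03 0.06]
```

View pics/e3c.png

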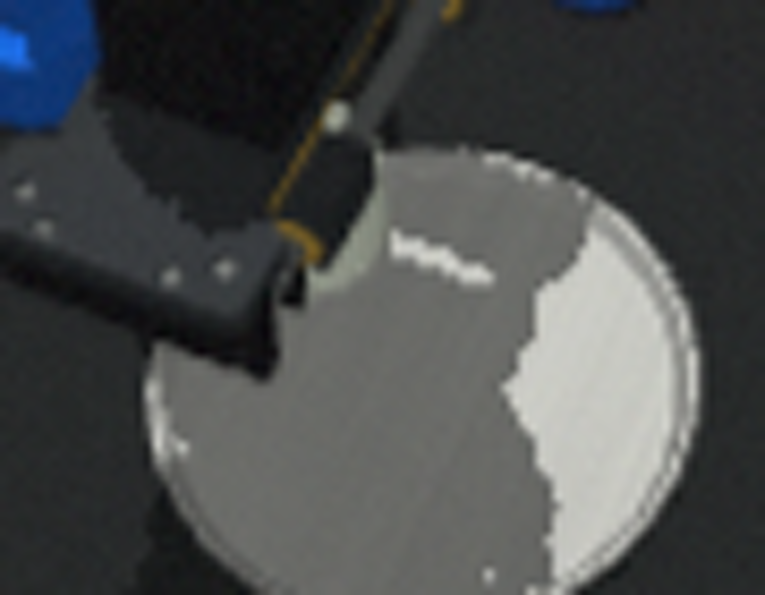

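```bash
python3 -m creep '[[[0,0,3,0,0,0,40],[0,0,5,0,0,0,40],[0,0,6,0,0,0,40],[0,0,6.5,0,0,0,40],[0,0,6.8,0,0,0,40],[0,0,6.9,0,0,0,40],[0,0,6.9,0,0,0,40]]]'
```

```text
clock: 37.5
ee_pos: [553.2, -258.2, 12.5]
ee_rot: [180.0, 0.1, -169.1]
contact_force: [-0.5, -0.3, -0.2]
width: 43.6
```

```bash
python3 -m creep '[[[0,0,0.1,0,0,0,40],[0,0,0.2,0,0,0,40],[0,0,0.2,0,0,0,40]]]'
```

```text
clock: 37.88
ee_pos: [553.4, -258.3, 12.0]
ee_rot: [179.9, 0.1, -169.2]
contact_force: [-2.5, 1.5, 9.5]
width: 43.5
```

```bash
python3 -m creep '[[[0,0,0,0,0,0,65],[0,0,0,0,0,0,65],[0,0,0,0,0,0,65],[0,0,-3,0,0,0,65],[0,0,-8,0,0,0,65],[0,0,-12,0,0,0,65],[0,0,-14,0,0,0,65],[0,0,-14,0,0,0,65]]]';python3 - <<'E'
from h import *
go((436.8,124.5,130),190.8)
im=shot("e4");crop(im["scene"],262,230,70,75,4,"pics/e4c.png")
E
```

```text
clock: 38.88
ee_pos: [554.1, -259.0, 153.4]
ee_rot: [-180.0, 0.3, -169.2]
contact_force: [0.6, -0.1, -0.4]
width: 56.5
clock 38.88 pos [ 554.1 -259.   153.4] rot [-180.     0.3 -169.2] w 56.5 F [ 0.6 -0.1 -0.4] -> [ 4.32 39.87  2.29] [-0.04  0.3   0.05]
```

View pics/e4c.png

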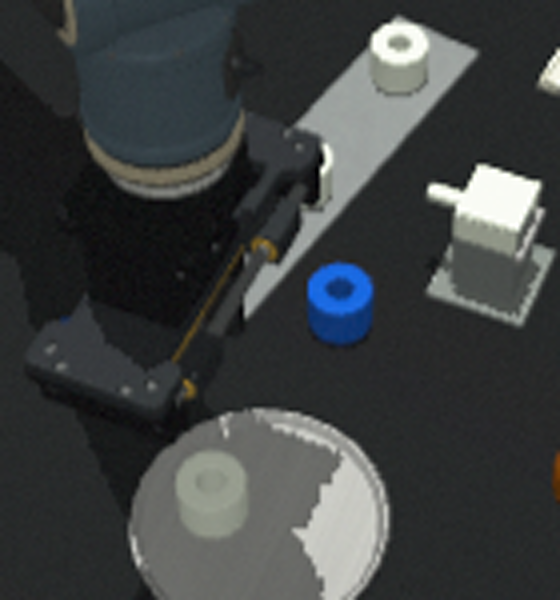

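```bash
python3 -m creep '[[[0.6,6,0,0,0,0,65],[1.2,12,0,0,0,0,65],[1.9,18,0,0,0,0,65],[2.6,24,0,0,0,0,65],[3.2,30,0,0,0,0,65],[4.3,39.9,0,0,0.3,0,65],[4.3,39.9,2.3,0,0.3,0,65],[4.3,39.9,2.3,0,0.3,0,65],[4.3,39.9,2.3,0,0.3,0,65],[4.3,39.9,2.3,0,0.3,0,65]]]';python3 - <<'E'
from h import *
go((436.8,124.5,8.5),190.8)
im=shot("e5");crop(im["scene"],285,175,45,35,8,"pics/e5c.png")
E
```

```text
clock: 40.22
ee_pos: [435.8, 124.3, 128.7]
ee_rot: [179.9, -0.2, -169.3]
contact_force: [-0.5, -0.7, -0.2]
width: 56.8
clock 40.23 pos [435.8 124.3 128.7] rot [ 179.9   -0.2 -169.3] w 56.8 F [-0.5 -0.7 -0.2] -> [-0.15 -0.02 12.02] [ 0.08 -0.24 -0.11]
```

View pics/e5c.png

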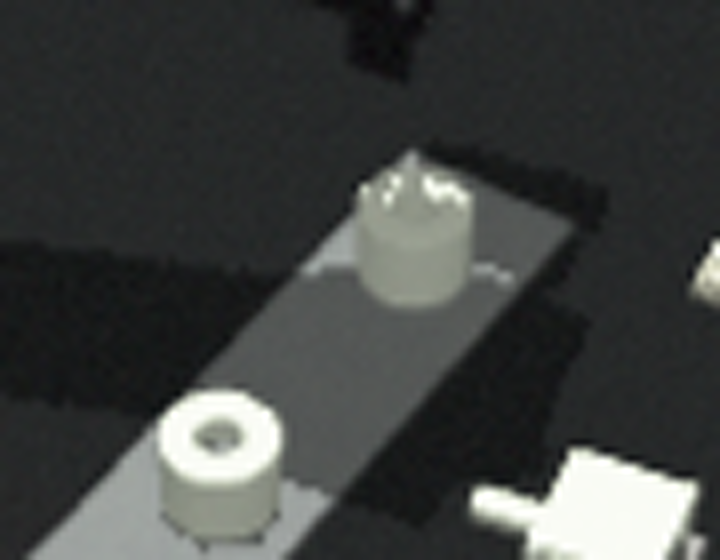

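```bash
python3 -m creep '[[[-0.1,0,4,0,-0.2,0,65],[-0.1,0,8,0,-0.2,0,65],[-0.1,0,10.5,0,-0.2,0,65],[-0.1,0,11.7,0,-0.2,0,65],[-0.1,0,12.0,0,-0.2,0,65],[-0.1,0,12.0,0,-0.2,0,40],[-0.1,0,12.0,0,-0.2,0,40],[-0.1,0,12.0,0,-0.2,0,40],[-0.1,0,12.0,0,-0.2,0,40]]]' 25
```

```text
clock: 41.45
ee_pos: [437.1, 125.2, 9.7]
ee_rot: [179.9, 0.1, -169.3]
contact_force: [-1.2, 0.4, 7.1]
width: 42.4
```

```bash
python3 -m creep '[[[0,0,-3,0,0,0,40],[0,0,-8,0,0,0,40],[0,0,-12,0,0,0,40],[0,0,-12,0,0,0,40]]]'
python3 - <<'E'
from h import *
go((612,-247.4,100),190.8)
go((500,-100,130),190.8)
E
```

```text
clock: 41.95
ee_pos: [438.9, 125.7, 132.6]
ee_rot: [179.8, 0.5, -169.3]
contact_force: [-0.1, 0.0, 0.3]
width: 42.7
clock 41.95 pos [438.9 125.7 132.6] rot [ 179.8    0.5 -169.3] w 42.7 F [-0.1  0.   0.3] -> [-10.04 -39.89   3.18] [ 0.22  0.47 -0.08]
clock 41.95 pos [438.9 125.7 132.6] rot [ 179.8    0.5 -169.3] w 42.7 F [-0.1  0.   0.3] -> [ -1.8  -23.31   0.18] [ 0.22  0.47 -0.08]
```

```bash
python3 -m creep '[[[-0.5,-5,0,0,0,0,40],[-1,-11,0,0,0,0,40],[-1.8,-17,0,0,0,0,40],[-1.8,-23,0,0,0,0,40],[-4,-28,0,0,0,0,40],[-7,-33,0,0,0,0,40],[-10,-39.9,0,0,0.5,0,40],[-10,-39.9,2,0,0.5,0,40],[-10,-39.9,3.2,0,0.5,0,40],[-10,-39.9,3.2,0,0.5,0,40]]]'
python3 - <<'E'
from h import *
go((612,-247.4,13),190.8)
im=shot("e6");crop(im["scene"],265,280,45,40,8,"pics/e6c.png")
E
```

```text
clock: 43.2
ee_pos: [609.9, -245.6, 97.5]
ee_rot: [179.6, -0.3, -169.2]
contact_force: [0.1, 0.7, -1.6]
width: 42.6
clock 43.2 pos [ 609.9 -245.6   97.5] rot [ 179.6   -0.3 -169.2] w 42.6 F [ 0.1  0.7 -1.6] -> [-0.22 -0.27  8.45] [ 0.41 -0.26 -0.02]
```

View pics/e6c.png

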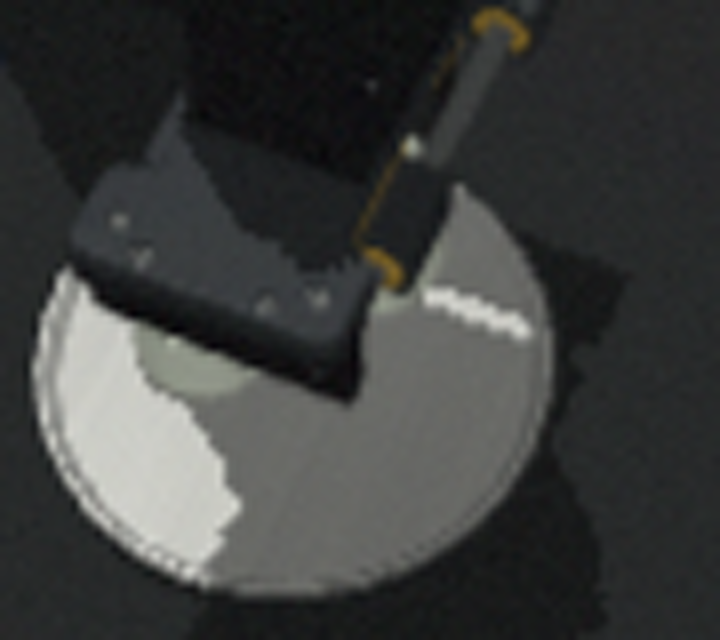

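```bash
python3 -m creep '[[[-0.2,-0.2,3,0.3,-0.3,0,40],[-0.2,-0.2,6,0.3,-0.3,0,40],[-0.2,-0.2,7.5,0.3,-0.3,0,40],[-0.2,-0.2,8.1,0.3,-0.3,0,40],[-0.2,-0.2,8.4,0.3,-0.3,0,40],[-0.2,-0.2,8.5,0.3,-0.3,0,40],[-0.2,-0.2,8.5,0.3,-0.3,0,40]]]'
```

```text
clock: 44.18
ee_pos: [613.9, -247.5, 15.4]
ee_rot: [-180.0, 0.3, -169.2]
contact_force: [-0.2, -0.1, 0.1]
width: 42.4
```

```bash
python3 -m creep '[[[0,0,0.1,0,0,0,40],[0,0,0.2,0,0,0,40],[0,0,0.3,0,0,0,40],[0,0,0.3,0,0,0,40]]]'
```

```text
clock: 44.68
ee_pos: [614.0, -247.5, 12.8]
ee_rot: [-180.0, 0.3, -169.2]
contact_force: [-0.9, -0.0, 3.3]
width: 42.8
```

Contact with the floor; release and lift.

```bash
python3 -m creep '[[[0,0,0.02,0,0,0,65],[0,0,0.02,0,0,0,65],[0,0,0.02,0,0,0,65],[0,0,-3,0,0,0,65],[0,0,-8,0,0,0,65],[0,0,-12,0,0,0,65],[0,0,-14,0,0,0,65],[0,0,-14,0,0,0,65]]]';python3 - <<'E'
from h import *
go((443,-11.7,130),190.8)
im=shot("e7");crop(im["scene"],262,245,60,70,4,"pics/e7c.png")
E
```

```text
clock: 45.68
ee_pos: [613.8, -247.8, 153.7]
ee_rot: [-179.9, 0.4, -169.2]
contact_force: [0.4, -0.3, -0.8]
width: 56.9
clock 45.67 pos [ 613.8 -247.8  153.7] rot [-179.9    0.4 -169.2] w 56.9 F [ 0.4 -0.3 -0.8] -> [12.37 26.39  2.23] [-0.1   0.44  0.  ]
```

View pics/e7c.png

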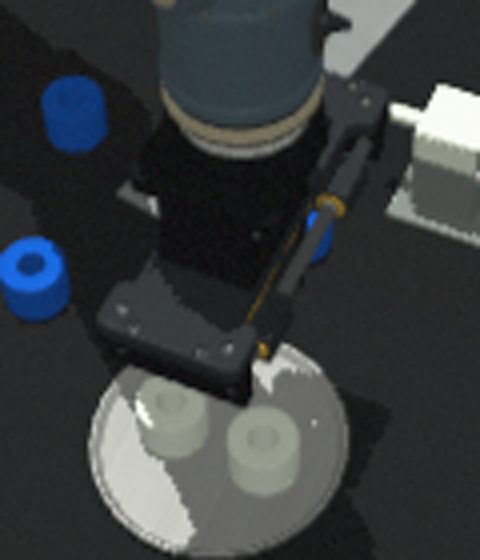

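View pics/e7_top.png

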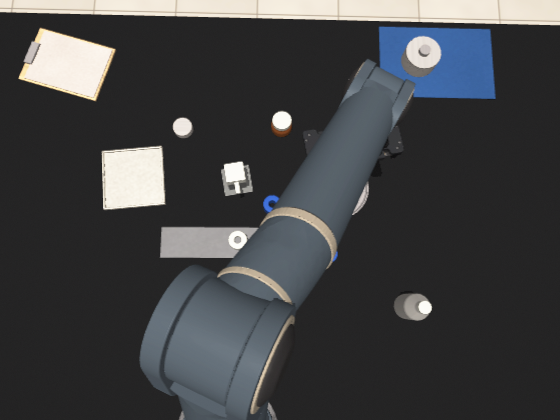

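```bash
python3 -m creep '[[[2.5,5.3,0,0,0,0,65],[5,10.6,0,0,0,0,65],[7.5,15.9,0,0,0,0,65],[10,21.2,0,0,0,0,65],[12.4,26.4,0,0,0.4,0,65],[12.4,26.4,2.2,0,0.4,0,65],[12.4,26.4,2.2,0,0.4,0,65],[12.4,26.4,2.2,0,0.4,0,65]]]';python3 - <<'E'
from h import *
go((443.2,-11.7,8.5),190.8)
im=shot("e8");crop(im["scene"],266,195,45,35,8,"pics/e8c.png")
E
```

```text
clock: 46.78
ee_pos: [441.1, -11.5, 128.5]
ee_rot: [180.0, -0.3, -169.3]
contact_force: [0.2, -1.0, 0.4]
width: 56.7
clock 46.77 pos [441.1 -11.5 128.5] rot [ 180.    -0.3 -169.3] w 56.7 F [ 0.2 -1.   0.4] -> [-0.26 -0.06 12.  ] [ 0.02 -0.29 -0.07]
```

View pics/e8c.png

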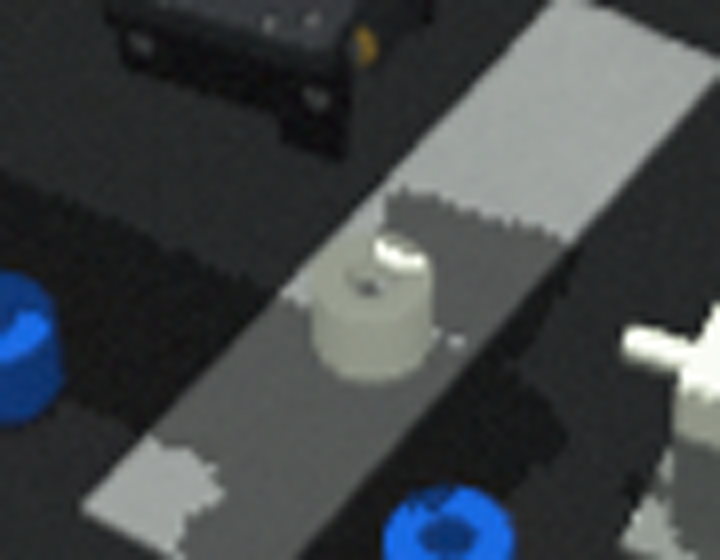

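```bash
python3 -m creep '[[[-0.2,0,4,0,-0.3,0,65],[-0.2,0,8,0,-0.3,0,65],[-0.2,0,10.5,0,-0.3,0,65],[-0.2,0,11.7,0,-0.3,0,65],[-0.2,0,12.0,0,-0.3,0,65],[-0.2,0,12.0,0,-0.3,0,40],[-0.2,0,12.0,0,-0.3,0,40],[-0.2,0,12.0,0,-0.3,0,40],[-0.2,0,12.0,0,-0.3,0,40]]]' 25
```

```text
clock: 48.0
ee_pos: [443.9, -11.2, 9.8]
ee_rot: [180.0, 0.2, -169.3]
contact_force: [-1.0, -0.1, 6.5]
width: 42.7
```

```bash
python3 -m creep '[[[0,0,-3,0,0,0,40],[0,0,-8,0,0,0,40],[0,0,-12,0,0,0,40],[0,0,-12,0,0,0,40]]]'
python3 - <<'E'
from h import *
go((597,254,100),190.8)
E
```

```text
clock: 48.5
ee_pos: [445.6, -11.1, 132.5]
ee_rot: [180.0, 0.6, -169.3]
contact_force: [0.1, -0.7, -0.7]
width: 42.7
clock 48.5 pos [445.6 -11.1 132.5] rot [ 180.     0.6 -169.3] w 42.7 F [ 0.1 -0.7 -0.7] -> [-19.78  23.23   3.47] [ 0.03  0.6  -0.07]
```

```bash
python3 -m creep '[[[-3,5,0,0,0,0,40],[-6.5,10,0,0,0,0,40],[-10,14.5,0,0,0,0,40],[-14.5,19,0,0,0,0,40],[-19.8,23.2,0,0,0.6,0,40],[-19.8,23.2,2,0,0.6,0,40],[-19.8,23.2,3.5,0,0.6,0,40],[-19.8,23.2,3.5,0,0.6,0,40],[-19.8,23.2,3.5,0,0.6,0,40]]]'
python3 - <<'E'
from h import *
go((597,254,14),190.8)
im=shot("e9");crop(im["scene"],355,160,50,40,8,"pics/e9c.png")
E
```

```text
clock: 49.62
ee_pos: [597.0, 252.4, 99.9]
ee_rot: [180.0, -0.0, -169.4]
contact_force: [-0.9, -0.2, -0.3]
width: 43.1
clock 49.62 pos [597.  252.4  99.9] rot [ 180.    -0.  -169.4] w 43.1 F [-0.9 -0.2 -0.3] -> [-0.03  0.16  8.59] [ 0.01 -0.02 -0.17]
```

View pics/e9c.png

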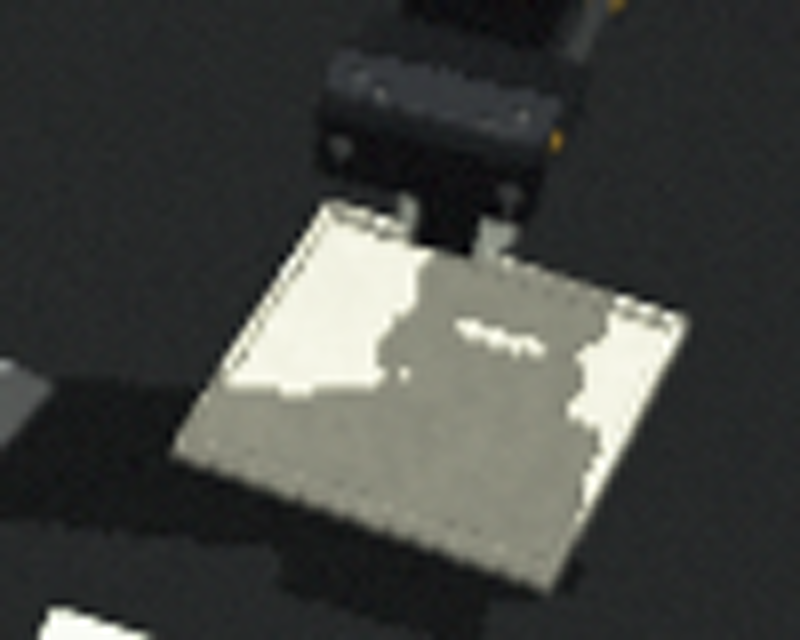

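```bash
python3 -m creep '[[[0,0,3,0,0,0,40],[0,0,6,0,0,0,40],[0,0,7.5,0,0,0,40],[0,0,8.1,0,0,0,40],[0,0,8.4,0,0,0,40],[0,0,8.5,0,0,0,40],[0,0,8.6,0,0,0,40],[0,0,8.7,0,0,0,40],[0,0,8.7,0,0,0,40]]]'
```

```text
clock: 50.85
ee_pos: [597.8, 253.3, 13.9]
ee_rot: [179.9, 0.1, -169.3]
contact_force: [-0.5, 0.1, -0.3]
width: 42.7
```

```bash
python3 -m creep '[[[0,0,0.1,0,0,0,40],[0,0,0.2,0,0,0,40],[0,0,0.2,0,0,0,40]]]'
```

```text
clock: 51.22
ee_pos: [597.9, 253.3, 13.9]
ee_rot: [179.9, 0.1, -169.3]
contact_force: [-3.8, -1.7, 10.8]
width: 43.0
```

```bash
python3 -m creep '[[[0,0,0,0,0,0,65],[0,0,0,0,0,0,65],[0,0,0,0,0,0,65],[0,0,-3,0,0,0,65],[0,0,-8,0,0,0,65],[0,0,-12,0,0,0,65],[5,12,-14,0,0,0,65],[5,20,-14,0,0,0,65],[5,25,-14,0,0,0,65],[5,25,-14,0,0,0,65]]]';python3 - <<'E'
from h import *
go((443,-11.7,130),190.8)
im=shot("f1")
for n in im: cv2.imwrite(f"pics/f1{n}.png",im[n])
E
```

```text
clock: 52.48
ee_pos: [503.8, 483.9, 153.8]
ee_rot: [179.9, 0.1, -169.3]
contact_force: [0.2, -0.4, 0.7]
width: 56.5
clock 52.48 pos [503.8 483.9 153.8] rot [ 1.799e+02  1.000e-01 -1.693e+02] w 56.5 F [ 0.2 -0.4  0.7] -> [ 15.14 -47.59   2.29] [ 0.08  0.1  -0.14]
```

View pics/f1scene.png

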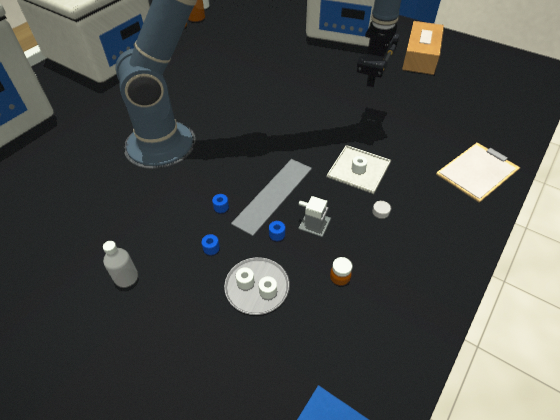

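View pics/f1top.png

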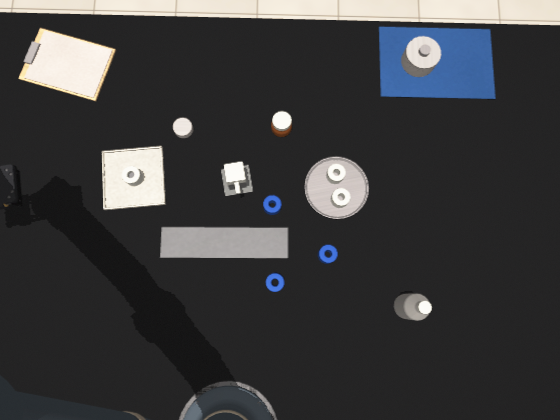

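Run:
```python
from h import *
a0=cv2.imread("pics/scene0.png");a=cv2.imread("pics/f1scene.png");t0=cv2.imread("pics/top0.png");t=cv2.imread("pics/f1top.png")
for A,n,(u,v) in((a0,1,(314,214)),(a,2,(314,214)),(t0,3,(236,178)),(t,4,(236,178))): crop(A,u,v,24,20,8,f"pics/k{n}.png")
k=[cv2.imread(f"pics/k{i}.png") for i in(1,2,3,4)]
cv2.imwrite("pics/k.png",np.vstack([np.hstack(k[:2]),np.hstack(k[2:])]))
print("diff cap region",np.abs(a0[192:236,290:338].astype(int)-a[192:236,290:338]).mean(),np.abs(t0[156:200,212:260].astype(int)-t[156:200,212:260]).mean())
for n,im in(("top",t),("scene",a)):
    for nm,(u,v),z in(("tray",(132,176) if n=="top" else (360,160),38),("p1",(337,173) if n=="top" else(268,285),37),("p2",(341,197) if n=="top" else (245,276),37)):
        print(n,nm,onz(n,u,v,z)[:2].round())
crop(a,262,285,25,22,8,"pics/l1.png");crop(a,360,165,25,22,8,"pics/l2.png")
cv2.imwrite("pics/l.png",np.hstack([cv2.imread("pics/l1.png"),cv2.imread("pics/l2.png")]))
```

```text
diff cap region 1.8732638888888888 1.0355113636363635
top tray [592. 248.]
top p1 [ 610. -250.]
top p2 [ 551. -259.]
scene tray [597. 255.]
scene p1 [ 616. -250.]
scene p2 [ 556. -261.]
```

View pics/k.png

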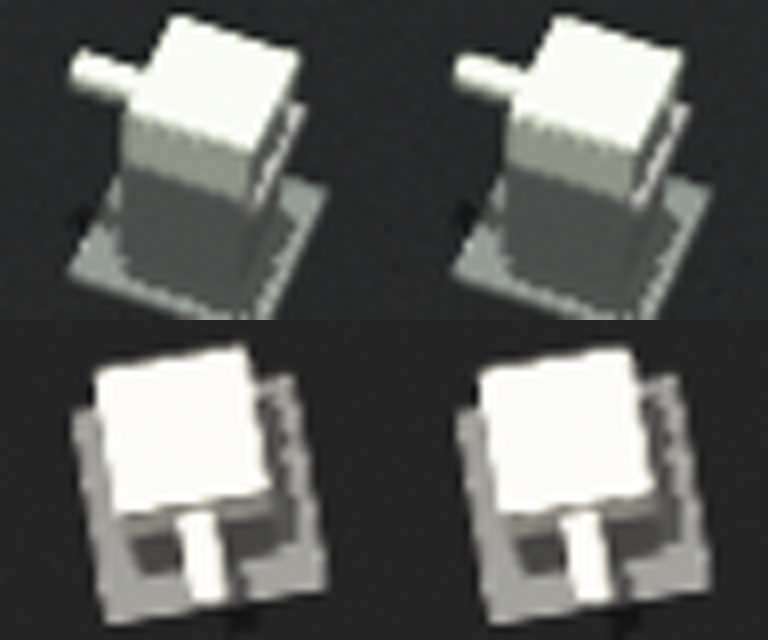

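View pics/l.png

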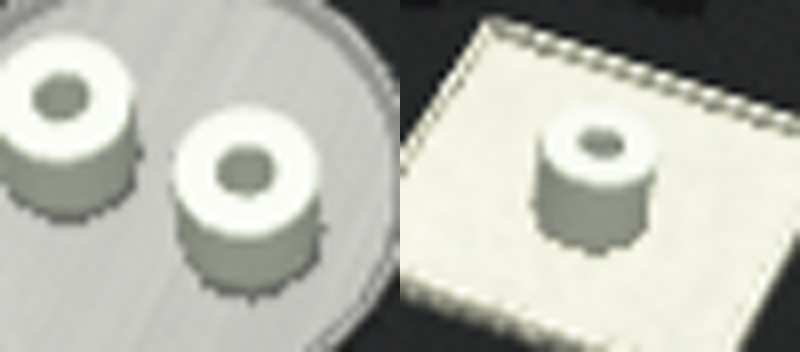

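```bash
python3 -c "
from plant import hand_in,state
print(hand_in()); print(state()['clock'])"
```

```text
the job is handed in; nothing more can be done
None
the job is handed in; nothing more can be done
```

The job is done and handed in at about 53 s on the robot clock. No verdict was reported.

**Probing:** I flipped the cap to roughly 118°, drew the pin and probed the sleeves from left to right.
- **Places 1 and 4:** the pin went down to about 9 mm above the bench with no resistance, so both bores run through.
- **Place 3:** the pin met a 12 N stop about 13 mm below the rim, so this bore is stopped.
- **Place 2:** it was empty from the first picture on, with only three white sleeves in view. The brief says one sleeve should start there, so this disagrees with it and I could not resolve it.

**Placing:** the sleeves from places 1 and 4 stand upright in the steel pan, each about 30 mm from its centre. The sleeve from place 3 stands near the centre of the white tray.

**Pin and cap:** the pin is back in its case. After release its head looked as low as at the start, though turned a little about its axis. I closed the cap and pressed it down with about 15 N, stopping at 83 mm, the height of the shut cap.

**Last checks:**
- In the final pictures the cap lies flat and slightly lower than at the start, and all three sleeves look upright.
- The jar, disc and bottle look unmoved, and the arm stands clear of everything.
- The two cameras agree on the sleeve positions to about 5 to 8 mm.
- I saw no sleeve knocked aside during the run.

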